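# Stack the sample bars and hold the analyser's sprung shutter rod open at its mark

### The arm

A 6-joint arm with a two-finger parallel gripper is mounted at the origin on the work surface. World frame = base frame: x ahead of the robot, y to its left, z up, the work surface at z = 0. Lengths are in m, angles in rad, forces in N, time in s.
With the tool pointing down it reaches from about 0.3 to 0.85 m from the base axis. Payload 5.4 kg.
Tool frame: the origin (TCP) lies on the centre line of the jaws, within the pads' length; the fingertips stand ahead of it and the grasp point (between the pads) is the TCP (manip.tips_ahead is the z of the fingertips in the tool frame, in m); z points along the fingers, y is the direction in which the jaws open and shut (so a half turn about z gives the same grasp; the last joint's range is limited). The gripper opens to 85 mm and grips with 20 to 120 N. Pads are 22 mm wide; open, the fingers measure 114 mm over their backs; the gripper's body (76 mm by 85 mm) begins 54 mm behind the grasp point. The pads swing forward as they close: fully open they stand 13 mm farther back than shut.
Start: joints at [1.013, 0.158, 1.597, -0, 1.386, -0.21], TCP at [0.196, 0.541, 0.25] pointing down, gripper open.
Joint ranges: [-2.91, 2.91], [-0.94, 2.29], [0.18, 2.7], [-1.29, 4.43], [0.17, 2.64], [-3, 3]. Speed limits (rad/s): [2.57, 2.57, 3.14, 3.14, 3.14, 3.14].

### API

Orientations are given as a 3x3 rotation matrix whose columns are the frame's x, y, z axes.
In Python, from station import manip, imaging, models gives the robot as it stands.
- The arm moves only by the tool carry_out, never from a script. Its argument "series" is one flat list of numbers, 7 for each row, row after row: the shift along the tool's x, y, z as a fraction of full scale, then the turn, a rotation vector about the tool's x, y, z as a fraction of full scale, then the closure, from 0 (fully open) to 1 (shut). In form: [tx, ty, tz, ax, ay, az, gripper, tx, ty, tz, ax, ay, az, gripper, ...]. A call has 1 to 10 rows; each row is the pose to reach, as a shift and turn from the pose commanded when the call began, along the tool's axes at that moment; what a row does not reach only later rows make up. Full scale, the value 1, is 100 mm for a shift and 2 rad for a turn. A row lasts 1/12 s, in which the tool goes at most 41.7 mm and 7.16 degrees, less where a joint would pass 70% of its speed; a pose out of reach is approached as far as the arm can. A call with a number of a shift or a turn outside -1 to 1 is refused whole. A call with a gripper value outside its range is refused whole. The fingers move at their own pace and stop on an object; "newtons" is the grip in N (left out, the last holds). Time passes only in rows, so rows that repeat a pose let the fingers close. It gives the time, the measured TCP pose, the force and the opening at its end, in the units of the state.
- manip.get_state(): the state, without advancing time (a new reading comes with each control period).
- imaging.snapshot(name): name is "scene" or "top"; returns a dict with "image" (400x640x3 uint8, red, green, blue), "mtx" (3x3 intrinsics, pixels), "world_from_camera" (4x4, takes a point from camera to world coordinates). Camera axes: x right, y down, z forward; pixel columns grow to the right and rows downward; lengths in m; the calibration is good to about 2 mm. A picture is of the moment at which its call begins. There is no depth.
- manip.finish_job(): hands the job in, once; it reports no verdict.
Trained networks look in the newest picture that a camera, given by its name, has taken for a name from the list of things; names that differ only in an ending like _2 or _b are one class to them, and where a whole thing is asked for, a point or a joint stands for the part that bears it (a point fixed in the world has none). Each returns a list of dicts, best first, with "p" (0 to 1); they miss things now and then, are a little off and sometimes report something else, mostly with a low value. They report only what shows in the picture. A call takes as long as a camera call. They do not tell look-alikes from the thing itself.
- models.look_for(thing, camera): "rect" ([left, top, right, bottom] in pixels, round what is visible of it).
- models.silhouettes(thing, camera): "pixels" (400x640 bool, what is visible of it) and "rect" ([left, top, right, bottom] in pixels, round what is visible of it).
- models.pinpoint(thing, camera): "position" ([row, column] in pixels: a listed point, or the origin of a listed thing).
The state is a dict: "time_s": time; "joint_pos": joint angles; "qvel": joint speeds; "effort": joint torques, N m; "tcp_pos": TCP position; "ee_rot": TCP orientation; "wrist_force": force on the tool from outside, world axes, zero at the start; "ft_torque": the same for the moment, N m; "finger_gap": opening from 0.0 (shut) to 1.0 (fully open).
Only numpy, scipy, OpenCV 4.12 (cv2) and the standard library are available. Lean on these libraries where they do the work, as an engineer would, in place of code of your own. Each camera call takes 0.05 s, during which the arm holds its last target.

### The job

Set the third silver bar gently, without dropping it, from the blue cradle into the gap on top of the two bars in the analyser's black nest, lengthwise like them and ends level, and let go: a pyramid of three that must stay so. Then take the black upright grip of the telescoping shutter rod, pull it out against its spring until the red pointer stands over the orange mark, and finish while still holding it there with the gripper. Leave the other things on the bench where they are.

Things in the scene. Friction and masses are not known exactly. Their poses are not given: they have to be found in the camera images.
- stand: The alloy analyser, bolted down. Steel base plate 12 mm thick (T-shaped, x -100..150, with an arm under the rod to y 330), grey housing with black top (in mm: x 33..143, y -90..90, top 100 above the table), black sample nest in front of it, rod and white scale at its +y side. Origin at table level, z up. Window looks to -x; the rod pulls out along +y of this frame.
- nest (a point): Centre of the black sample nest's inner floor, 16 mm above the table, 55 in front (-x) of the stand's origin; axes as the stand's. Side rails (y +-34.5 inside) rise 18 above this floor, end stops (x +-32 inside) 6. Two bars lie in it side by side along x. A bar saddled on them has its centre 46 above this point.
- bar_a: Silver-coloured round bar, 34 mm dia x 60 mm long, about 0.5 kg, lying in the nest on its +y side. x is the bar's long axis.
- bar_a_center (a point): Centre of bar_a (17 mm above the nest floor).
- bar_b: Same bar, lying in the nest on its -y side. x is its long axis.
- bar_b_center (a point): Centre of bar_b.
- bar_c: The third bar, same size (34 mm dia x 60 mm long, 0.4 to 0.6 kg), lying loose in the blue cradle. x is its long axis; origin on its skin (underneath at the start).
- bar_c_center (a point): Centre of bar_c, 21 mm above the table at the start; axes as bar_c's, x along the bar.
- cradle: Fixed blue-lined holder of bar_c, 100 x 56 mm, its lips along x reach 10 mm above the table. Origin at table level, x along the bar.
- rod: Sliding part of the telescoping rod: 10 mm dia steel rod out of a fixed tube, with upright grip, red pointer and dark shutter plate, moving together. Origin on the rod's axis under the grip, 45 above the table; axes as the stand's. Slides only along +y, 0 (rest) to 115 mm; the spring pulls back with 5 N at rest plus 0.9 N per 10 mm (9 to 13 N at the mark).
- grip (a point): Point to grip: centre line of the black upright grip, a square post 18 x 18 mm with a yellow band, sides along the stand's x and y; its top is 98 mm above the table and this point is 80 mm above the table. The post is clear for fingers from 52 mm above the table up.
- pointer (a point): Tip of the thin red pointer that sticks out from the foot of the grip in +x over the white scale, 58 mm from the grip's axis and at the same y as the grip.
- mark: Orange length mark, a strip 10 mm wide (along y) x 34 mm long (along x) lying across the white scale, fixed; 45 to 92 mm from the pointer's rest along the stand's +y. Origin at the middle of its underside; axes as the stand's.
- bottle: Bystander: small amber bottle, 40 dia x 75 tall (mm), loose. Leave alone.
- ring: Bystander: steel ring lying flat, 48 outer dia, 7 thick (mm), loose. Leave alone.
- weight: Bystander: brass balance weight, 34 dia x 42 tall (mm), loose. Leave alone.
- loupe: Bystander: black loupe 38 dia x 20 tall with a flat steel handle to its -x, 86 long in all (mm), loose. Leave alone.
- pot: Bystander: white ceramic dish, 60 dia x 30 tall (mm), loose. Leave alone.
- screwdriver: Bystander: screwdriver lying along its x, 140 long (mm), loose. Leave alone.
Mind the look-alikes: they are no part of the job. What is shaped like the bar_c but pink or turquoise is not meant. Leave any pink look-alike of the bar_b alone.

How it is judged:
By the outcome, as a careful person would: the job done as asked, in the order asked, and still so for the second after the job is handed in, while the arm keeps its last pose, push and grip.
It also fails if it takes over 46 s, if anything falls off the work surface, if the arm or the gripper's body presses on something with over 40 N, if the wrist force passes 120 N, or if a joint passes its speed limit or range.

## Working session

There is one attempt and no reset: what is moved stays moved. The work goes in short steps, Python scripts to look and compute and a tool call to move; the robot and the scene stay as the last step left them, time stands still between calls to the robot, and variables do not carry over. Pictures are saved under pics/ and viewed, and the job is handed in when it is done.

Besides the shell and the picture viewer there is one more tool, called after "Emit:" as name(argument=value, ...) on one line, values as JSON. carry_out: Moves the arm, as the interface text tells. Shift numbers are shares of 100 mm and turn numbers shares of 2 rad, none past 1 either way. Its arguments: {"type":"object","properties":{"series":{"type":"array","items":{"type":"number"}},"newtons":{"type":"number"}},"required":["series"]}

```bash
ls; mkdir -p pics
python3 - <<'E'
from station import manip, imaging, models
import cv2
for c in ("scene","top"):
    s=imaging.snapshot(c); cv2.imwrite(f"pics/{c}0.png",s["image"][:,:,::-1]); print(c,s["mtx"].round(1).tolist(),s["world_from_camera"].round(3).tolist())
    for t in ("nest","bar_a_center","bar_c_center","cradle","stand","grip","pointer","mark","rod"):
        print(t,[(round(d["p"],2),[round(float(v),1) for v in d["position"]]) for d in models.pinpoint(t,c)][:4])
print(manip.get_state(), manip.tips_ahead)
E
```

```text
pics
scene [[469.1, 0.0, 332.6], [0.0, 469.1, 202.3], [0.0, 0.0, 1.0]] [[-0.496, 0.51, -0.702, 1.442], [0.868, 0.297, -0.398, 0.525], [0.005, -0.807, -0.59, 0.849], [0.0, 0.0, 0.0, 1.0]]
nest [(0.6, [210.5, 334.1])]
bar_a_center [(0.46, [204.0, 338.7]), (0.44, [181.7, 262.0])]
bar_c_center [(0.58, [194.8, 290.9]), (0.58, [179.2, 227.2]), (0.57, [180.9, 264.7])]
cradle [(0.51, [188.3, 263.5])]
stand [(0.78, [224.9, 325.0])]
grip [(0.71, [257.9, 367.0]), (0.55, [230.3, 376.8])]
pointer [(0.52, [256.8, 369.7])]
mark [(0.59, [269.7, 395.6])]
rod [(0.68, [236.4, 373.7])]
top [[388.1, 0.0, 326.4], [0.0, 388.1, 201.6], [0.0, 0.0, 1.0]] [[-0.02, -0.986, 0.166, 0.39], [-1.0, 0.017, -0.017, 0.027], [0.014, -0.166, -0.986, 0.961], [0.0, 0.0, 0.0, 1.0]]
nest [(0.84, [231.3, 336.3])]
bar_a_center [(0.92, [228.8, 328.9]), (0.57, [179.1, 159.9])]
bar_c_center [(0.92, [227.2, 395.5]), (0.89, [231.3, 446.5]), (0.78, [213.2, 491.0]), (0.41, [180.5, 162.3])]
cradle [(0.81, [229.1, 441.1])]
stand [(0.66, [206.6, 337.8]), (0.65, [273.2, 408.9])]
grip [(0.74, [190.5, 263.2])]
pointer [(0.75, [170.1, 265.7
[... 194 characters left out ...]
   1.38620754e+00, -2.10094109e-01]), 'qvel': array([ 7.21059292e-05,  1.48802740e-03, -1.25052123e-03,  3.08787679e-04,
       -5.07059282e-05, -4.35203265e-04]), 'effort': array([-2.90606558e-04, -3.96027160e+01, -3.31704104e+01, -3.85155654e-04,
        8.29550954e-04, -1.61520751e-05]), 'tcp_pos': array([0.19598603, 0.54055611, 0.25031039]), 'ee_rot': array([[-9.40128266e-01,  3.40820836e-01,  1.20770968e-05],
       [ 3.40820836e-01,  9.40128267e-01,  5.83700147e-07],
       [-1.11550829e-05,  4.66487924e-06, -1.00000000e+00]]), 'wrist_force': array([-0.98595608, -0.12439915, -0.01270748]), 'ft_torque': array([0.01825308, 0.01058306, 0.04591339]), 'finger_gap': 1.0025011977878953} 0.019
```

View pics/scene0.png

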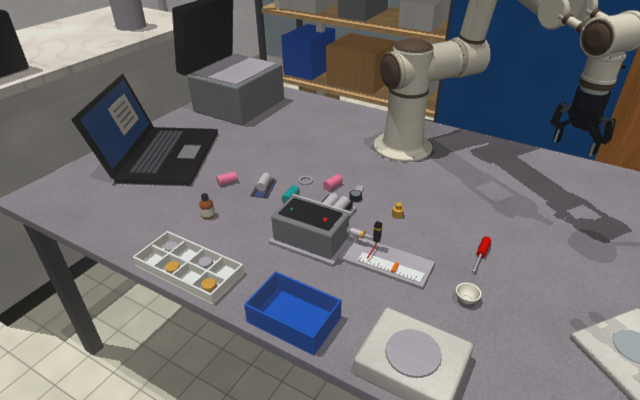

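View pics/top0.png

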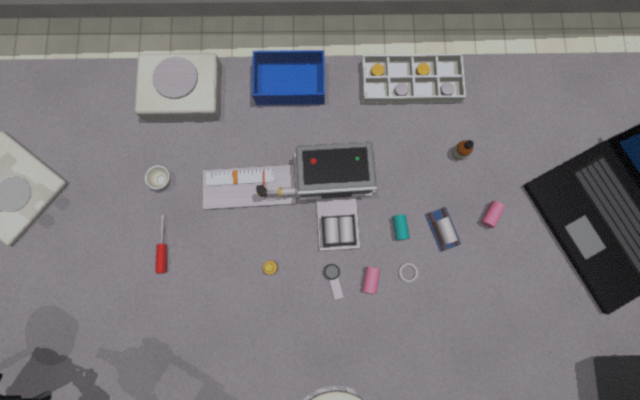

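```bash
cat > h.py <<'E'
from station import manip, imaging, models
import cv2, numpy as np
def ray(s,rc,z):
    K=s["mtx"];T=s["world_from_camera"]
    d=T[:3,:3]@np.linalg.solve(K,[rc[1],rc[0],1]); o=T[:3,3]
    return o+d*(z-o[2])/d[2]
def proj(s,P):
    T=s["world_from_camera"]; c=T[:3,:3].T@(np.asarray(P)-T[:3,3]); u=s["mtx"]@c; return u[:2]/u[2]
def tri(sa,a,sb,b):
    A=[];B=[]
    for s,rc in((sa,a),(sb,b)):
        T=s["world_from_camera"]; d=T[:3,:3]@np.linalg.solve(s["mtx"],[rc[1],rc[0],1]); d/=np.linalg.norm(d)
        M=np.eye(3)-np.outer(d,d); A.append(M);B.append(M@T[:3,3])
    return np.linalg.solve(A[0]+A[1],B[0]+B[1])
E
python3 - <<'E'
from h import *
t=imaging.snapshot("top"); 
im=t["image"][:,:,::-1]
cv2.imwrite("pics/t1.png",cv2.resize(im[140:270,195:355],None,fx=5,fy=4.6,interpolation=cv2.INTER_CUBIC)[:600])
cv2.imwrite("pics/t2.png",cv2.resize(im[195:265,385:475],None,fx=8,fy=8,interpolation=cv2.INTER_CUBIC))
for n,z in (("bar_a_center",.033),("bar_c_center",.021),("cradle",.0),("nest",.016),("grip",.08),("pointer",.045),("mark",.013),("rod",.045)):
    for d in models.pinpoint(n,"top")[:4]: print(n,round(d["p"],2),np.round(d["position"],1),ray(t,d["position"],z).round(4))
for n in ("bar_c","bar_a","cradle","mark","rod","stand"):
    for d in models.silhouettes(n,"top")[:4]:
        m=d["pixels"].astype(np.uint8); c,_=cv2.findContours(m,0,2); c=max(c,key=cv2.contourArea); 
        print(n,round(d["p"],2),[np.round(v,1) for v in cv2.minAreaRect(c)], d["rect"])
s=imaging.snapshot("scene")
cv2.imwrite("pics/s1.png",cv2.resize(s["image"][160:290,240:440,::-1],None,fx=4,fy=4,interpolation=cv2.INTER_CUBIC))
E
```

```text
bar_a_center 0.69 [230.3 329.8] [0.4756 0.0041 0.033 ]
bar_c_center 0.85 [228.4 447.4] [ 0.4761 -0.283   0.021 ]
bar_c_center 0.66 [213.9 491.9] [ 0.5097 -0.3953  0.021 ]
bar_c_center 0.53 [228.3 398.3] [ 0.4785 -0.163   0.021 ]
bar_c_center 0.49 [179.5 159.6] [0.6099 0.4207 0.021 ]
cradle 0.73 [230.2 442.7] [ 0.4737 -0.2778  0.    ]
cradle 0.29 [270.4 408.3] [ 0.377  -0.1865  0.    ]
nest 0.71 [233.4 338.1] [ 0.4693 -0.0163  0.016 ]
grip 0.71 [191.5 261.2] [0.5638 0.1616 0.08  ]
pointer 0.91 [173.1 264.6] [0.6159 0.1591 0.045 ]
mark 0.64 [177.3 232.8] [0.6143 0.2428 0.013 ]
rod 0.6 [189.  262.5] [0.5768 0.1639 0.045 ]
bar_c 0.96 [array([492.8, 213.4]), array([13.4, 25. ]), np.float64(26.6)] [481.8, 204.4, 504.5, 226.0]
bar_c 0.92 [array([331.3, 230.1]), array([27.8, 14.1]), np.float64(85.9)] [323.9, 216.8, 340.3, 245.8]
bar_c 0.86 [array([445.9, 230.2]), array([25.6, 14.9]), np.float64(68.2)] [435.5, 219.0, 459.0, 241.0]
bar_c 0.73 [array([400.5, 226.5]), array([25.1, 14.1]), np.float64(78.7)] [393.9, 215.9, 410.7, 242.1]
bar_a 0.96 [array([492.8, 213.4]), array([13.4, 25. ]), np.fl
[... 161 characters left out ...]
y([445.9, 230.2]), array([25.6, 14.9]), np.float64(68.2)] [435.5, 219.0, 459.0, 241.0]
bar_a 0.73 [array([400.5, 226.5]), array([25.1, 14.1]), np.float64(78.7)] [393.9, 215.9, 410.7, 242.1]
cradle 0.79 [array([442.5, 228.9]), array([41.8, 22.7]), np.float64(66.8)] [427.5, 206.7, 458.9, 251.3]
mark 0.59 [array([235. , 176.5]), array([13.,  4.]), np.float64(90.0)] [233.7, 171.6, 240.0, 183.1]
rod 0.88 [array([336. , 193.9]), array([ 6. , 30.2]), np.float64(84.3)] [255.4, 182.2, 351.0, 201.8]
rod 0.58 [array([331.3, 230.2]), array([26.2, 14.6]), np.float64(82.9)] [323.3, 212.9, 341.0, 246.1]
stand 0.63 [array([289.4, 198.9]), array([106.2, 173.5]), np.float64(86.8)] [203.1, 144.4, 375.3, 252.2]
```

View pics/t1.png

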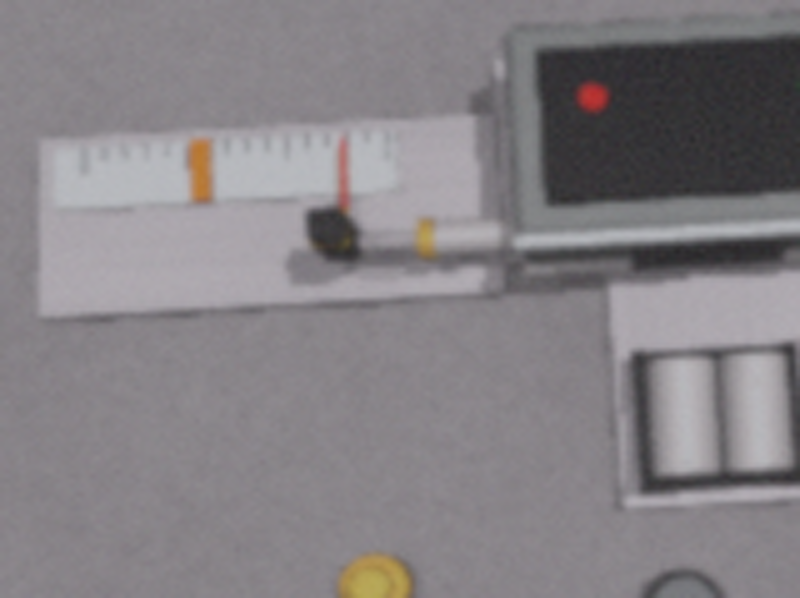

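View pics/t2.png

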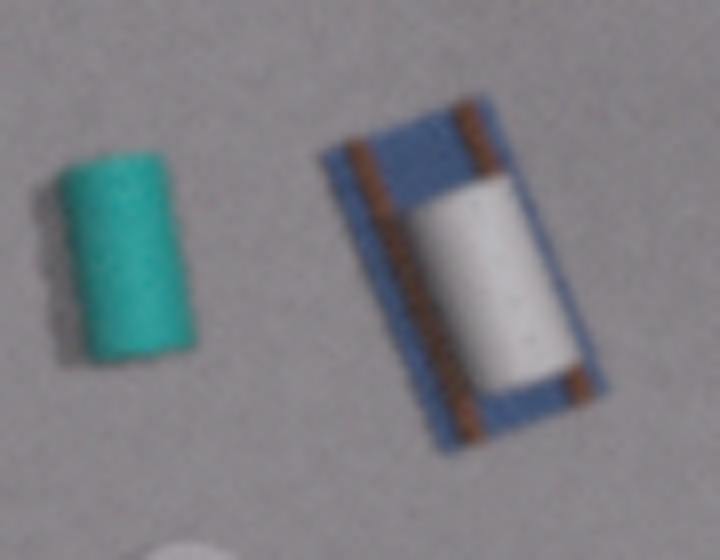

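View pics/s1.png

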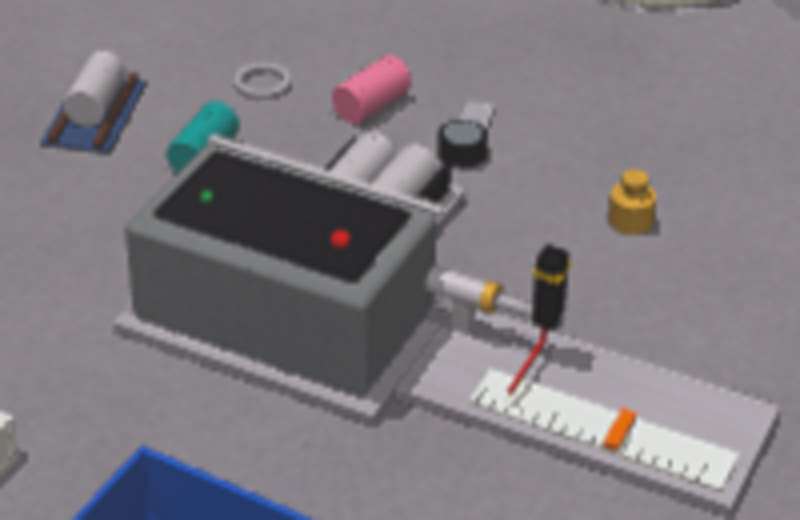

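```bash
cat > fit.py <<'E'
from h import *
from scipy.optimize import least_squares
import sys
def S(p,x): c,s=np.cos(p[2]),np.sin(p[2]); return np.array([p[0]+c*x[0]-s*x[1],p[1]+s*x[0]+c*x[1],x[2]])
T=lambda a,b:(195+a/5-.4,140+b/4.6-.4)
C=lambda a,b:(240+a/4-.4,160+b/4-.4)
obs=[("t",(.143,.09,.1),T(508,25)),("t",(None,.33,.012),T(39,230)),("t",(-.1,None,.012),T(700,500)),
("s",(.143,.09,.1),C(360,302)),("s",(.143,-.09,.1),C(128,232)),("s",(.033,.09,.1),C(438,222)),
]
def fit(t,s):
    def f(p):
        r=[]
        for c,x,uv in obs:
            if None in x: continue
            r+=list(proj(t if c=="t" else s,S(p,x))-uv)
        return r
    return least_squares(f,[.525,-.016,.04])
E
python3 - <<'E'
from fit import *
t=imaging.snapshot("top");s=imaging.snapshot("scene")
r=fit(t,s);print(r.x,np.round(r.fun,1))
p=r.x
def line(im,cam,a,b,col,k,o):
    A=(proj(cam,S(p,a))-o)*k+k/2;B=(proj(cam,S(p,b))-o)*k+k/2
    cv2.line(im,tuple(int(v) for v in A),tuple(int(v) for v in B),col,1,cv2.LINE_AA)
def draw(cam,x0,y0,x1,y1,k,fn):
    im=cv2.resize(cam["image"][y0:y1,x0:x1,::-1],None,fx=k,fy=k,interpolation=cv2.INTER_CUBIC); o=np.array([x0,y0])
    def rect(xa,xb,ya,yb,z,col):
        P=[(xa,ya,z),(xb,ya,z),(xb,yb,z),(xa,yb,z)]
        for i in range(4): line(im,cam,P[i],P[(i+1)%4],col,k,o)
    rect(.033,.143,-.09,.09,.1,(0,255,0))
    rect(-.1,.15,-.05,.33,.012,(255,255,0))
    rect(-.087,-.023,-.0345,.0345,.034,(0,0,255))
    rect(-.085,-.025,-.034,.034,.033,(255,0,255))
    cv2.imwrite(fn,im)
draw(t,200,140,380,260,4,"pics/f1.png"); draw(s,250,170,450,300,4,"pics/f2.png")
E
```

```text
[ 0.53412864 -0.01181813  0.04220036] [-2.3 -2.3  0.8  0.3 -2.4 -2.9  0.6 -3.6]
```

View pics/f1.png

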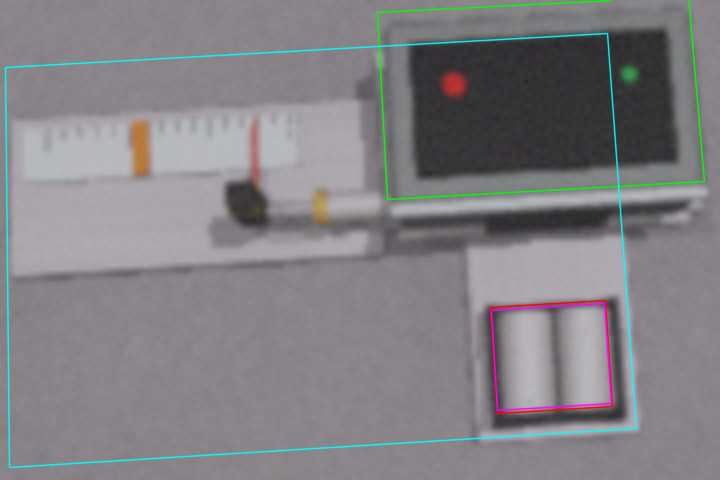

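View pics/f2.png

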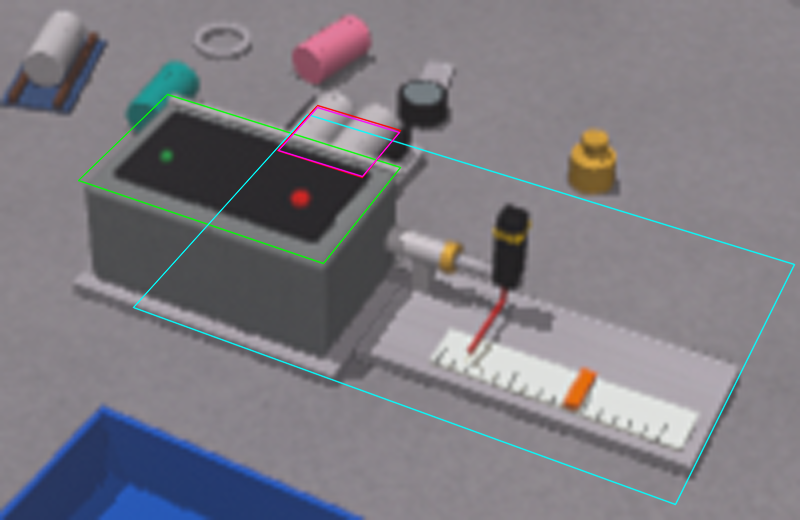

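```bash
cat > cyl.py <<'E'
from h import *
from scipy.optimize import minimize
import sys
def hull(s,c,a,L=.06,R=.017):
    th=np.linspace(0,2*np.pi,36,endpoint=False); ax=np.array([np.cos(a),np.sin(a),0]); n=np.array([-np.sin(a),np.cos(a),0])
    P=[c+e*L/2*ax+R*(np.cos(q)*n+np.sin(q)*np.array([0,0,1])) for e in(-1,1) for q in th]
    return cv2.convexHull(np.array([proj(s,x) for x in P],np.float32))[:,0]
def mask(s,c,a,k=8):
    m=np.zeros((400*2,640*2),np.uint8); cv2.fillConvexPoly(m,np.round((hull(s,c,a)+.5)*2*16).astype(int),1,shift=4); return m
def fitc(cams,ms,x0,z):
    ms=[cv2.resize(m.astype(np.uint8),None,fx=2,fy=2,interpolation=cv2.INTER_NEAREST) for m in ms]
    def f(p):
        v=0
        for s,m in zip(cams,ms):
            h=mask(s,np.array([p[0],p[1],z]),p[2]); v+=(h!=m).sum()
        return v
    r=minimize(f,x0,method="Nelder-Mead",options=dict(initial_simplex=[x0,[x0[0]+.01,x0[1],x0[2]],[x0[0],x0[1]+.01,x0[2]],[x0[0],x0[1],x0[2]+.15]],xatol=1e-4))
    return r.x,r.fun/4
E
python3 - <<'E'
from cyl import *
t=imaging.snapshot("top"); s=imaging.snapshot("scene")
tm=models.silhouettes("bar_c","top"); sm=models.silhouettes("bar_c","scene")
def near(l,uv): return min(l,key=lambda d:np.hypot((d["rect"][0]+d["rect"][2])/2-uv[0],(d["rect"][1]+d["rect"][3])/2-uv[1]))
for d in tm: print("t",round(d["p"],2),d["rect"])
for d in sm: print("s",round(d["p"],2),d["rect"])
C=[.476,-.283,.021]
a=near(tm,proj(t,C));b=near(sm,proj(s,C))
x0=[.474,-.281,.4]
for cams,ms in (([t],[a["pixels"]]),([s],[b["pixels"]]),([t,s],[a["pixels"],b["pixels"]])):
    print(fitc(cams,ms,x0,.021))
N=[.4756,.004,.033]; a2=near(tm,proj(t,N)); print("bar_a",fitc([t],[a2["pixels"]],[.4756,.004,.04],.033))
N=[.4756,-.03,.033]; a2=near(tm,proj(t,N)); print("bar_b",fitc([t],[a2["pixels"]],[.4756,-.03,.04],.033),a2["rect"])
E
```

```text
t 0.84 [479.4, 202.5, 503.5, 228.3]
t 0.74 [437.0, 220.4, 458.2, 241.3]
t 0.72 [363.8, 265.9, 381.3, 296.3]
t 0.66 [341.8, 216.5, 351.9, 242.8]
t 0.65 [321.8, 219.9, 338.5, 245.0]
t 0.59 [392.8, 216.9, 408.5, 241.3]
s 0.71 [336.1, 194.7, 351.6, 209.4]
s 0.71 [256.1, 169.4, 274.0, 191.2]
s 0.59 [325.7, 195.1, 339.3, 207.2]
s 0.56 [281.3, 187.5, 299.0, 203.1]
s 0.53 [216.7, 170.4, 235.1, 184.3]
s 0.47 [320.6, 175.5, 343.6, 188.2]
(array([ 0.47216448, -0.27924422,  0.34638949]), np.float64(30.75))
(array([ 0.47066536, -0.27738449,  0.31502809]), np.float64(16.75))
(array([ 0.47088218, -0.27849624,  0.34639303]), np.float64(56.25))
bar_a (array([0.47536065, 0.00129919, 0.06485729]), np.float64(23.5))
bar_b (array([ 0.47690765, -0.0336489 ,  0.0655338 ]), np.float64(58.75)) [341.8, 216.5, 351.9, 242.8]
```

```bash
cat > plan.py <<'E'
from h import *
from scipy.spatial.transform import Rotation as Ro
def Rd(ang): # tool down, tool y at world angle ang
    y=np.array([np.cos(ang),np.sin(ang),0]); z=np.array([0,0,-1.]); return np.column_stack([np.cross(y,z),y,z])
def seg(p,R,target,ang,n,dec=3):
    dest=np.array(target); Rt=Rd(ang); rv=Ro.from_matrix(R.T@Rt).as_rotvec(); p0=p.copy();R0=R.copy()
    for i in range(1,n+1):
        pt=p0+(dest-p0)*i/n; Rn=R0@Ro.from_rotvec(rv*i/n).as_matrix()
        sh=np.round(R.T@(pt-p)/.1,dec); tu=np.round(Ro.from_matrix(R.T@Rn).as_rotvec()/2,dec)
        print(sh.tolist(),tu.tolist(), "rows>=%.1f"%max(np.linalg.norm(sh)*100/41.7,np.linalg.norm(tu)*2/np.radians(7.16)))
        p=p+R@sh*.1; R=R@Ro.from_rotvec(tu*2).as_matrix()
    print("end",p.round(4)); return p,R
def cur():
    s=manip.get_state(); return s["tcp_pos"],s["ee_rot"],s
E
python3 - <<'E'
from plan import *
p,R,s=cur(); print(s["time_s"])
p,R=seg(p,R,[.471,-.279,.15],-1.226,8,2)
E
```

```text
2.1
[-0.67, -0.85, 0.13] [-0.0, 0.0, 0.15] rows>=2.6
[-0.89, -0.6, 0.12] [-0.0, 0.0, 0.16] rows>=2.6
[-1.04, -0.3, 0.13] [0.0, 0.0, 0.15] rows>=2.6
[-1.08, 0.02, 0.12] [0.0, 0.0, 0.15] rows>=2.6
[-1.03, 0.34, 0.13] [0.0, 0.0, 0.16] rows>=2.6
[-0.86, 0.65, 0.12] [0.0, 0.0, 0.15] rows>=2.6
[-0.64, 0.87, 0.13] [0.0, 0.0, 0.15] rows>=2.6
[-0.35, 1.03, 0.12] [0.0, 0.0, 0.15] rows>=2.6
end [ 0.4712 -0.2794  0.1503]
```

Emit:
carry_out(series=[-0.67,-0.85,0.1,0,0,0.15,0,-0.67,-0.85,0.1,0,0,0.15,0,-0.67,-0.85,0.1,0,0,0.15,0,-0.67,-0.85,0.1,0,0,0.15,0], newtons=60)

```text
time_s: 2.43
tcp_pos: [0.2307, 0.4343, 0.2393]
ee_rot: [[-0.794, 0.607, -0.001], [0.607, 0.794, -0.003], [-0.001, -0.003, -1.0]]
wrist_force: [0.4, -0.2, -0.3]
finger_gap: 0.999
```

Emit:
carry_out(series=[-0.89,-0.6,0.1,0,0,0.16,0,-0.89,-0.6,0.1,0,0,0.16,0,-0.89,-0.6,0.1,0,0,0.16,0,-0.89,-0.6,0.1,0,0,0.16,0])

```text
time_s: 2.77
tcp_pos: [0.2656, 0.3335, 0.2298]
ee_rot: [[-0.562, 0.827, 0.0], [0.827, 0.562, -0.002], [-0.001, -0.001, -1.0]]
wrist_force: [-0.2, 0.2, -0.5]
finger_gap: 1.002
```

Emit:
carry_out(series=[-1,-0.3,0.1,0,0,0.15,0,-1,-0.3,0.1,0,0,0.15,0,-1,-0.3,0.1,0,0,0.15,0,-1,-0.3,0.1,0,0,0.15,0])

```text
time_s: 3.1
tcp_pos: [0.2977, 0.2348, 0.2202]
ee_rot: [[-0.294, 0.956, 0.001], [0.956, 0.294, -0.001], [-0.001, 0.0, -1.0]]
wrist_force: [-0.5, 0.2, 0.3]
finger_gap: 1.001
```

Emit:
carry_out(series=[-1,0.02,0.1,0,0,0.15,0,-1,0.02,0.1,0,0,0.15,0,-1,0.02,0.1,0,0,0.15,0,-1,0.02,0.1,0,0,0.15,0])

```text
time_s: 3.43
tcp_pos: [0.3297, 0.1405, 0.2106]
ee_rot: [[0.001, 1.0, 0.001], [1.0, -0.001, -0.0], [-0.0, 0.001, -1.0]]
wrist_force: [0.1, 0.7, 0.3]
finger_gap: 0.998
```

Emit:
carry_out(series=[-1,0.34,0.1,0,0,0.16,0,-1,0.34,0.1,0,0,0.16,0,-1,0.34,0.1,0,0,0.16,0,-1,0.34,0.1,0,0,0.16,0])

```text
time_s: 3.77
tcp_pos: [0.3644, 0.0404, 0.2007]
ee_rot: [[0.315, 0.949, 0.001], [0.949, -0.315, -0.001], [-0.0, 0.001, -1.0]]
wrist_force: [-0.1, 0.0, -0.2]
finger_gap: 1.002
```

Run:
```python
from plan import *
p,R,s=cur(); print(s["time_s"],p,s["joint_pos"],s["wrist_force"])
p,R=seg(p,R,[.471,-.279,.15],-1.226,4,2)
```

```text
3.7667 [0.36435496 0.04035406 0.20069716] [-2.22570606e-01 -3.92721104e-01  2.19848746e+00 -4.11288728e-04
  1.33456453e+00  9.84488325e-02] [-0.07466651  0.01034832 -0.22351257]
[-0.67, 0.5, 0.13] [0.0, -0.0, 0.11] rows>=2.0
[-0.55, 0.64, 0.13] [0.0, -0.0, 0.12] rows>=2.0
[-0.38, 0.76, 0.12] [0.0, -0.0, 0.11] rows>=2.1
[-0.21, 0.81, 0.13] [0.0, -0.0, 0.11] rows>=2.0
end [ 0.4705 -0.2792  0.15  ]
```

Emit:
carry_out(series=[-0.67,0.5,0.13,0,0,0.11,0,-0.67,0.5,0.13,0,0,0.11,0,-0.67,0.5,0.13,0,0,0.11,0])

```text
time_s: 4.02
tcp_pos: [0.3914, -0.0403, 0.1874]
ee_rot: [[0.516, 0.857, 0.001], [0.857, -0.516, -0.002], [-0.001, 0.002, -1.0]]
wrist_force: [0.2, 0.7, 0.6]
finger_gap: 0.997
```

Emit:
carry_out(series=[-0.55,0.64,0.13,0,0,0.12,0,-0.55,0.64,0.13,0,0,0.12,0,-0.55,0.64,0.13,0,0,0.12,0])

```text
time_s: 4.27
tcp_pos: [0.4185, -0.1204, 0.174]
ee_rot: [[0.705, 0.71, 0.001], [0.71, -0.705, -0.001], [-0.0, 0.002, -1.0]]
wrist_force: [1.1, 1.0, 1.0]
finger_gap: 1.003
```

Emit:
carry_out(series=[-0.38,0.76,0.12,0,0,0.11,0,-0.38,0.76,0.12,0,0,0.11,0,-0.38,0.76,0.12,0,0,0.11,0])

```text
time_s: 4.52
tcp_pos: [0.4461, -0.2007, 0.1616]
ee_rot: [[0.842, 0.54, 0.001], [0.54, -0.842, -0.001], [-0.0, 0.001, -1.0]]
wrist_force: [-0.2, 0.3, 0.7]
finger_gap: 1.001
```

Emit:
carry_out(series=[-0.21,0.81,0.13,0,0,0.11,0,-0.21,0.81,0.13,0,0,0.11,0,-0.21,0.81,0.13,0,0,0.11,0,-0.21,0.81,0.13,0,0,0.11,0])

```text
time_s: 4.85
tcp_pos: [0.4714, -0.2765, 0.1485]
ee_rot: [[0.937, 0.348, -0.001], [0.348, -0.937, 0.002], [0.0, -0.002, -1.0]]
wrist_force: [-0.2, 0.4, -0.1]
finger_gap: 1.0
```

Run:
```python
from plan import *
t=imaging.snapshot("top");c=imaging.snapshot("scene")
p,R,s=cur(); print(s["time_s"],p,s["joint_pos"])
print(R.round(3))
seg(p,R,[.471,-.279,.065],-1.226,1,3)
seg(p,R,[.471,-.279,.030],-1.226,2,3)
for n,cam,x0,y0 in(("top",t,385,180),("scene",c,215,140)):
  cv2.imwrite(f"pics/hov_{n}.png",cv2.resize(cam["image"][y0:y0+80,x0:x0+100,::-1],None,fx=7,fy=7,interpolation=cv2.INTER_CUBIC))
  print(n,proj(cam,p),proj(cam,p-[0,0,.12]))
```

```text
4.95 [ 0.47088381 -0.27501217  0.1492766 ] [-7.50737730e-01  1.83272802e-01  1.77773495e+00  9.12356203e-04
  1.18155766e+00  4.62509947e-01]
[[ 0.937  0.35  -0.   ]
 [ 0.35  -0.937  0.001]
 [ 0.    -0.001 -1.   ]]
[-0.013, 0.039, 0.843] [-0.001, -0.0, 0.006] rows>=2.0
end [ 0.471 -0.279  0.065]
[-0.007, 0.02, 0.596] [-0.0, -0.0, 0.003] rows>=1.4
[-0.006, 0.019, 0.597] [-0.001, -0.0, 0.003] rows>=1.4
end [ 0.471 -0.279  0.03 ]
top [463.35404893 224.97351416] [445.3809461 230.2677743]
scene [260.71548501 146.59316851] [263.9369591  179.86096939]
```

View pics/hov_scene.png

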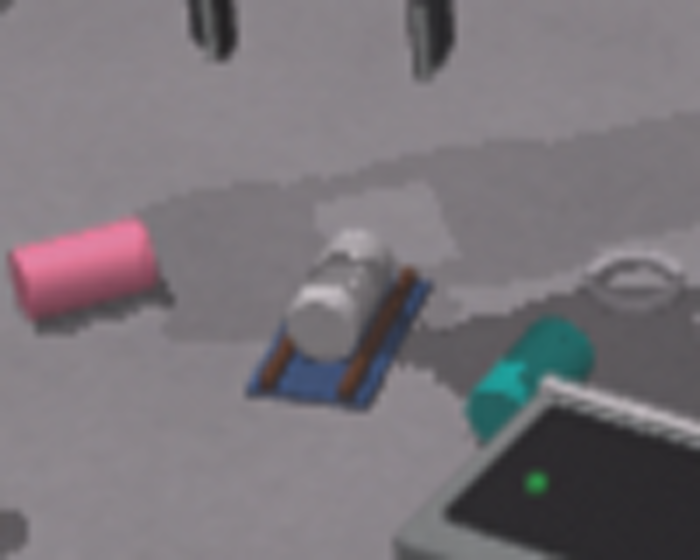

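View pics/hov_top.png

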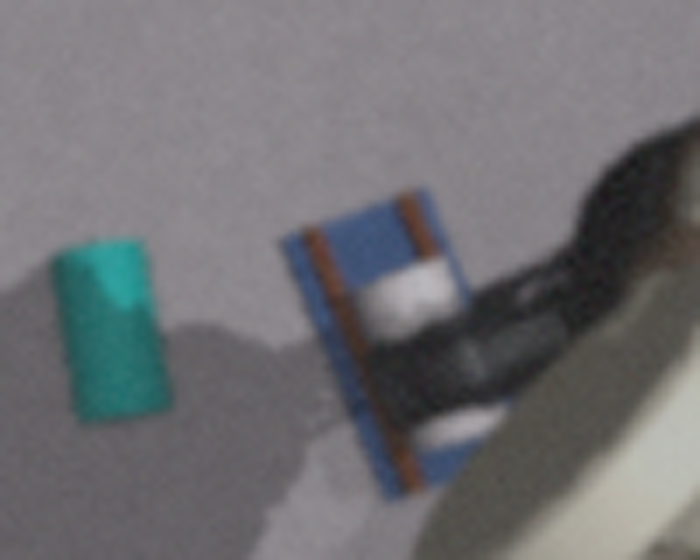

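Emit:
carry_out(series=[-0.01,0.04,0.84,0,0,0.006,0,-0.01,0.04,0.84,0,0,0.006,0,-0.01,0.04,0.84,0,0,0.006,0,-0.01,0.04,0.84,0,0,0.006,0,-0.01,0.04,0.84,0,0,0.006,0])

```text
time_s: 5.37
tcp_pos: [0.4718, -0.2807, 0.0675]
ee_rot: [[0.942, 0.337, 0.002], [0.337, -0.942, -0.002], [0.001, 0.002, -1.0]]
wrist_force: [-0.6, 0.8, 1.0]
finger_gap: 0.998
```

Run:
```python
from plan import *
t=imaging.snapshot("top");c=imaging.snapshot("scene")
p,R,s=cur(); print(s["time_s"],p)
seg(p,R,[.471,-.279,.030],-1.226,1,3)
for n,cam,x0,y0 in(("top",t,385,180),("scene",c,215,140)):
  cv2.imwrite(f"pics/hov2_{n}.png",cv2.resize(cam["image"][y0:y0+80,x0:x0+100,::-1],None,fx=7,fy=7,interpolation=cv2.INTER_CUBIC))
```

```text
5.4667 [ 0.47251392 -0.28198284  0.06869846]
[-0.005, -0.035, 0.387] [0.003, -0.001, -0.001] rows>=0.9
end [ 0.471 -0.279  0.03 ]
```

View pics/hov2_scene.png

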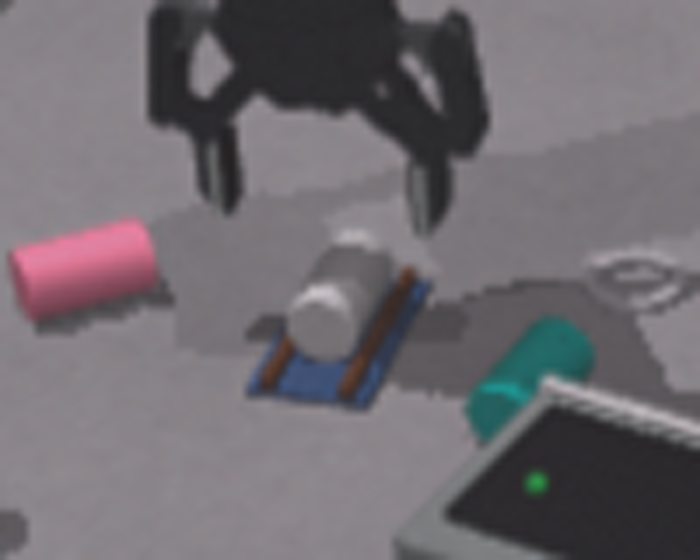

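View pics/hov2_top.png

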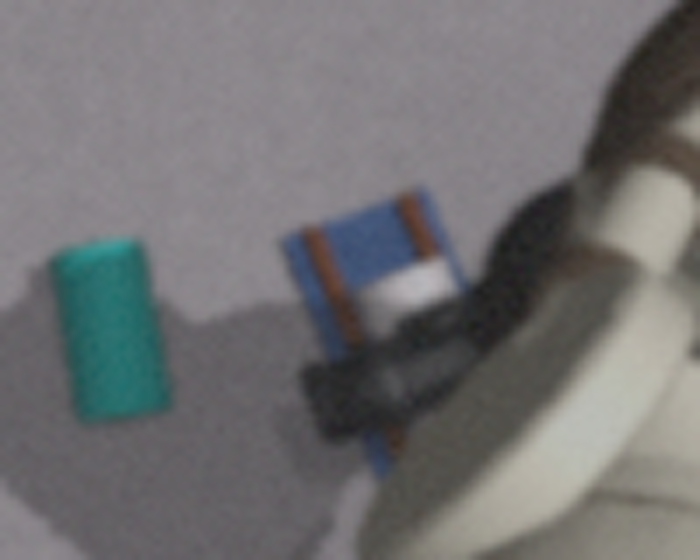

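Run:
```python
from plan import *
for i in range(6):
    p,R,s=cur(); print(round(s["time_s"],3),p.round(4),np.arctan2(R[1,1],R[0,1]).round(3),s["qvel"].round(3)); imaging.snapshot("scene")
```

```text
5.467 [ 0.4725 -0.282   0.0687] -1.228 [-0.005  0.002 -0.001 -0.002 -0.005  0.001]
5.517 [ 0.4724 -0.2821  0.0685] -1.228 [-0.004  0.008  0.007 -0.004 -0.004  0.002]
5.567 [ 0.4721 -0.282   0.0681] -1.228 [-0.003  0.013  0.008 -0.    -0.004  0.001]
5.617 [ 0.4718 -0.2819  0.0676] -1.229 [-0.004  0.013  0.01   0.    -0.003 -0.   ]
5.667 [ 0.4715 -0.2817  0.0671] -1.229 [-0.003  0.012  0.006 -0.    -0.003 -0.   ]
5.717 [ 0.4712 -0.2816  0.0666] -1.229 [-0.002  0.009  0.007 -0.    -0.003  0.   ]
```

Emit:
carry_out(series=[-0.005,-0.02,0.18,0,0,0,0,-0.005,-0.02,0.3,0,0,0,0,-0.005,-0.02,0.36,0,0,0,0,-0.005,-0.02,0.36,0,0,0,0,-0.005,-0.02,0.36,0,0,0,0,-0.005,-0.02,0.36,0,0,0,0])

```text
time_s: 6.27
tcp_pos: [0.4698, -0.2796, 0.0297]
ee_rot: [[0.942, 0.335, 0.001], [0.335, -0.942, -0.0], [0.0, 0.001, -1.0]]
wrist_force: [0.1, 0.5, 0.4]
finger_gap: 0.996
```

Run:
```python
from plan import *
c=imaging.snapshot("scene")
for i in range(3):
    p,R,s=cur(); print(round(s["time_s"],3),p.round(4),s["wrist_force"].round(1)); imaging.snapshot("scene")
x0,y0=215,140
cv2.imwrite(f"pics/low.png",cv2.resize(c["image"][y0:y0+80,x0:x0+100,::-1],None,fx=7,fy=7,interpolation=cv2.INTER_CUBIC))
```

```text
6.317 [ 0.4699 -0.2798  0.03  ] [-0.7 -0.1  0.2]
6.367 [ 0.47   -0.2798  0.03  ] [-0.3  0.2 -0.5]
6.417 [ 0.4699 -0.2797  0.03  ] [-0.4  0.5  0. ]
```

View pics/low.png

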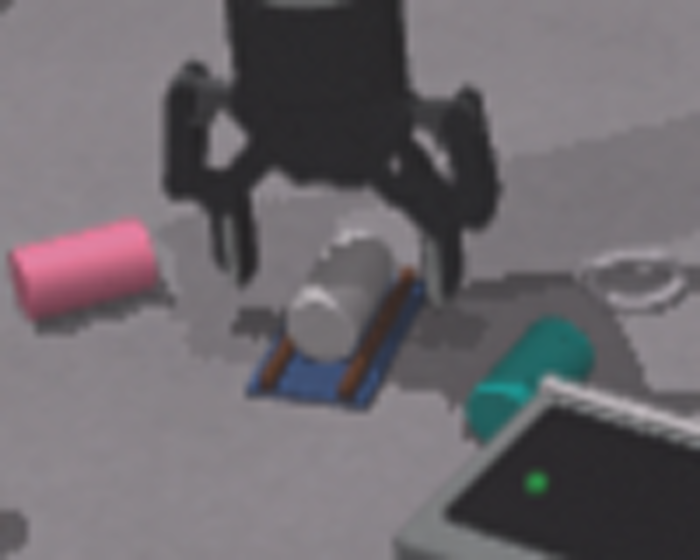

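Emit:
carry_out(series=[0,0,0,0,0,0,1,0,0,0,0,0,0,1,0,0,0,0,0,0,1,0,0,0,0,0,0,1,0,0,0,0,0,0,1,0,0,0,0,0,0,1,0,0,0,0,0,0,1], newtons=50)

```text
time_s: 7.05
tcp_pos: [0.4697, -0.2795, 0.0297]
ee_rot: [[0.942, 0.335, 0.0], [0.335, -0.942, -0.0], [0.0, 0.001, -1.0]]
wrist_force: [-0.8, 1.2, 3.0]
finger_gap: 0.379
```

Run:
```python
from plan import *
c=imaging.snapshot("scene")
p,R,s=cur(); print(round(s["time_s"],3),p.round(4),s["wrist_force"].round(1),s["finger_gap"])
x0,y0=215,140
cv2.imwrite(f"pics/closed.png",cv2.resize(c["image"][y0:y0+80,x0:x0+100,::-1],None,fx=7,fy=7,interpolation=cv2.INTER_CUBIC))
```

```text
7.1 [ 0.4697 -0.2795  0.0297] [-1.  -0.3  3.9] 0.3759598456343432
```

View pics/closed.png

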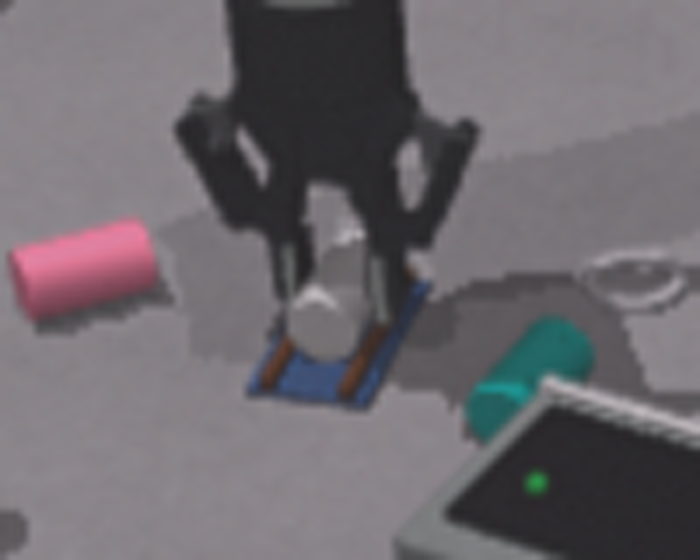

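Run:
```python
from plan import *
c=imaging.snapshot("scene"); p,R,s=cur()
x0,y0=235,150;k=12
im=cv2.resize(c["image"][y0:y0+45,x0:x0+50,::-1],None,fx=k,fy=k,interpolation=cv2.INTER_CUBIC)
for z,col in((.019,(0,0,255)),(.014,(0,255,0)),(.009,(255,255,0)),(0,(255,0,255))):
  for y in(-.017,.017):
    for x in(-.011,.011):
        q=(proj(c,p+R@np.array([x,y,z]))+.5-[x0,y0])*k; cv2.circle(im,tuple(q.astype(int)),3,col,-1)
cv2.imwrite("pics/tips.png",im)
```

```text
(no output)
```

View pics/tips.png

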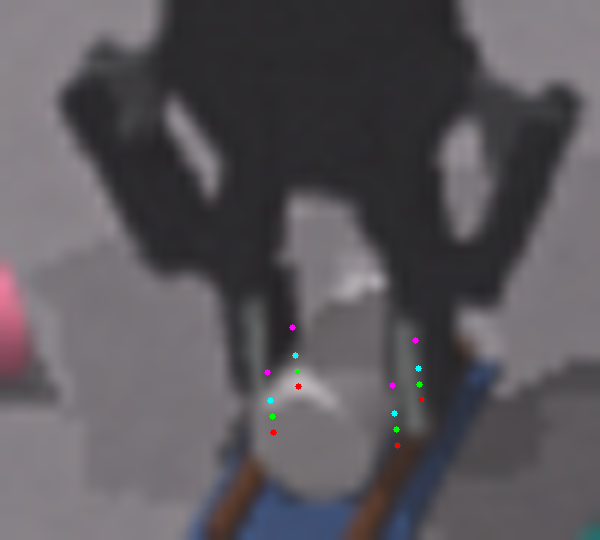

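Emit:
carry_out(series=[0,0,-0.05,0,0,0,1,0,0,-0.15,0,0,0,1,0,0,-0.3,0,0,0,1,0,0,-0.5,0,0,0,1,0,0,-0.7,0,0,0,1,0,0,-0.8,0,0,0,1,0,0,-0.8,0,0,0,1])

```text
time_s: 7.73
tcp_pos: [0.4708, -0.2804, 0.112]
ee_rot: [[0.942, 0.335, 0.004], [0.335, -0.942, -0.003], [0.002, 0.005, -1.0]]
wrist_force: [0.2, -0.9, -3.9]
finger_gap: 0.376
```

Run:
```python
from plan import *
c=imaging.snapshot("scene")
p,R,s=cur(); print(round(s["time_s"],3),p.round(4),s["wrist_force"].round(1),s["finger_gap"])
x0,y0=215,120
cv2.imwrite(f"pics/lift.png",cv2.resize(c["image"][y0:y0+80,x0:x0+100,::-1],None,fx=7,fy=7,interpolation=cv2.INTER_CUBIC))
seg(p,R,[.4755,-.016,.150],-1.53,3,3)
seg(p,R,[.4755,-.016,.120],-1.53,3,3)
```

```text
7.783 [ 0.47   -0.2797  0.1102] [-0.2  0.1 -4.8] 0.376788757010521
[0.312, -0.822, -0.134] [0.0, -0.0, 0.05] rows>=2.1
[0.229, -0.849, -0.134] [0.001, -0.0, 0.05] rows>=2.1
[0.142, -0.867, -0.132] [-0.0, -0.001, 0.051] rows>=2.1
end [ 0.4755 -0.016   0.15  ]
[0.312, -0.822, -0.034] [0.0, -0.0, 0.05] rows>=2.1
[0.228, -0.849, -0.034] [0.001, -0.0, 0.05] rows>=2.1
[0.143, -0.868, -0.032] [-0.0, -0.001, 0.051] rows>=2.1
end [ 0.4755 -0.016   0.12  ]
```

View pics/lift.png

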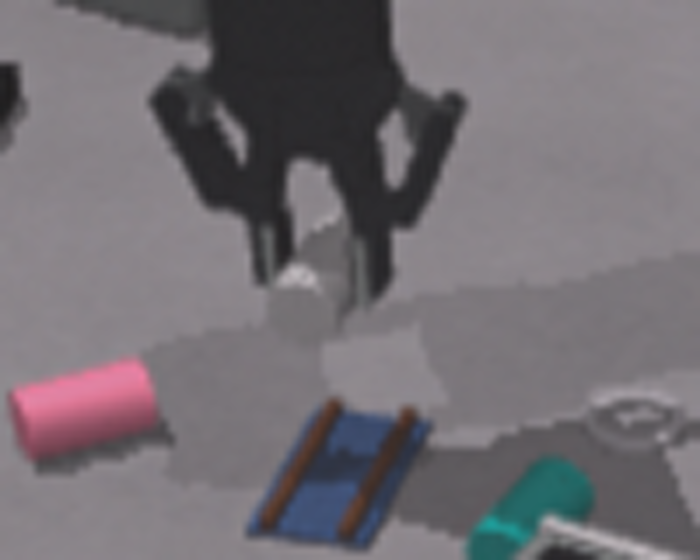

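Emit:
carry_out(series=[0.08,-0.2,-0.04,0,0,0.01,1,0.16,-0.42,-0.08,0,0,0.025,1,0.23,-0.62,-0.1,0,0,0.038,1,0.31,-0.82,-0.13,0,0,0.05,1])

```text
time_s: 8.12
tcp_pos: [0.4697, -0.1899, 0.1203]
ee_rot: [[0.971, 0.238, -0.003], [0.238, -0.971, 0.002], [-0.003, -0.003, -1.0]]
wrist_force: [-0.1, -0.7, -4.0]
finger_gap: 0.377
```

Emit:
carry_out(series=[0.06,-0.21,-0.04,0,0,0.012,1,0.12,-0.42,-0.08,0,0,0.025,1,0.17,-0.63,-0.1,0,0,0.038,1,0.23,-0.85,-0.13,0,0,0.05,1])

```text
time_s: 8.45
tcp_pos: [0.4718, -0.1021, 0.1335]
ee_rot: [[0.99, 0.14, -0.003], [0.14, -0.99, 0.002], [-0.003, -0.002, -1.0]]
wrist_force: [-0.5, -0.3, -4.0]
finger_gap: 0.377
```

Emit:
carry_out(series=[0.04,-0.25,-0.04,0,0,0.012,1,0.08,-0.5,-0.08,0,0,0.025,1,0.11,-0.7,-0.1,0,0,0.038,1,0.13,-0.82,-0.13,0,0,0.05,1,0.14,-0.87,-0.13,0,0,0.05,1,0.14,-0.87,-0.13,0,0,0.05,1])

```text
time_s: 8.95
tcp_pos: [0.4739, -0.0145, 0.147]
ee_rot: [[0.999, 0.044, -0.002], [0.044, -0.999, 0.001], [-0.002, -0.001, -1.0]]
wrist_force: [-0.7, -0.3, -3.6]
finger_gap: 0.376
```

Run:
```python
from plan import *
for i in range(3):
    c=imaging.snapshot("scene");p,R,s=cur(); print(round(s["time_s"],3),p.round(4),s["wrist_force"].round(1),s["finger_gap"])
t=imaging.snapshot("top")
for n,cam,x0,y0 in(("top",t,300,170),("scene",c,295,130)):
  cv2.imwrite(f"pics/nest1_{n}.png",cv2.resize(cam["image"][y0:y0+85,x0:x0+100,::-1],None,fx=7,fy=7,interpolation=cv2.INTER_CUBIC))
```

```text
9.0 [ 0.474  -0.0153  0.1472] [-0.1  0.1 -3.8] 0.37601466125566063
9.05 [ 0.4742 -0.0158  0.1473] [ 0.  -0.4 -4.9] 0.37934222095495046
9.1 [ 0.4744 -0.0162  0.1475] [ 0.4  0.7 -3.8] 0.3786169555290549
```

View pics/nest1_scene.png

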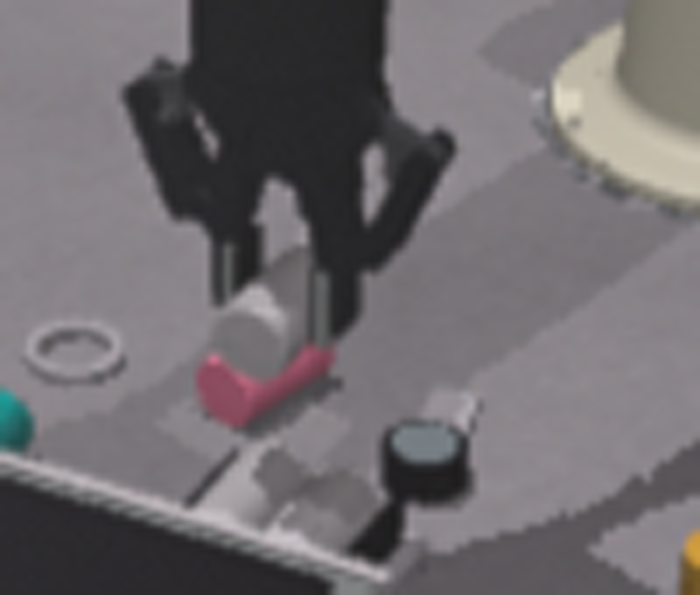

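View pics/nest1_top.png

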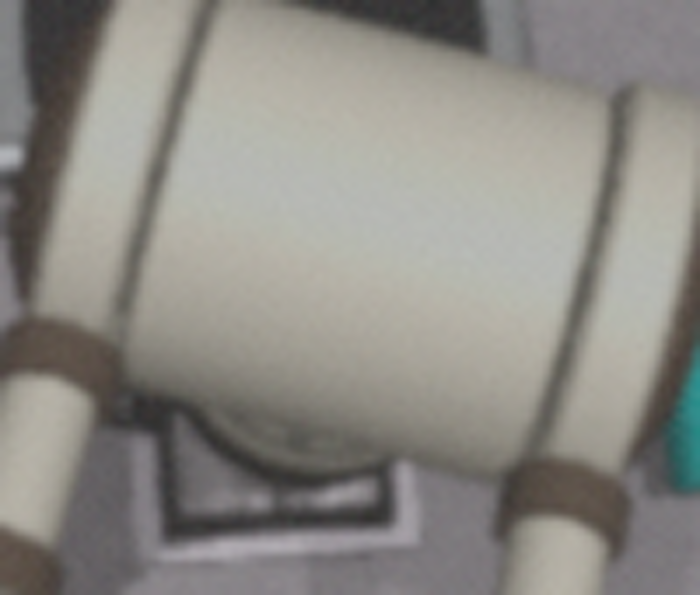

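```bash
cat > ov.py <<'E'
from cyl import *
def ov(cam,img,nest,yaw,x0,y0,w,h,k,fn,extra=[]):
    im=cv2.resize(img[y0:y0+h,x0:x0+w,::-1],None,fx=k,fy=k,interpolation=cv2.INTER_CUBIC)
    n=np.array([-np.sin(yaw),np.cos(yaw),0])
    L=[(np.array([*nest,.033])+e*n*.0173,yaw,(0,0,255)) for e in(-1,1)]+extra
    for c,a,col in L:
        q=(hull(cam,c,a)+.5-[x0,y0])*k; cv2.polylines(im,[np.round(q).astype(int)],True,col,1,cv2.LINE_AA)
    cv2.imwrite(fn,im)
E
python3 - <<'E'
from ov import *
t=imaging.snapshot("top");s=imaging.snapshot("scene")
ti=cv2.imread("pics/top0.png")[:,:,::-1];si=cv2.imread("pics/scene0.png")[:,:,::-1]
ov(t,ti,(.476,-.016),.045,310,205,60,50,12,"pics/o_t.png")
ov(s,si,(.476,-.016),.045,310,175,60,50,12,"pics/o_s.png")
E
```

```text
(no output)
```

View pics/o_t.png

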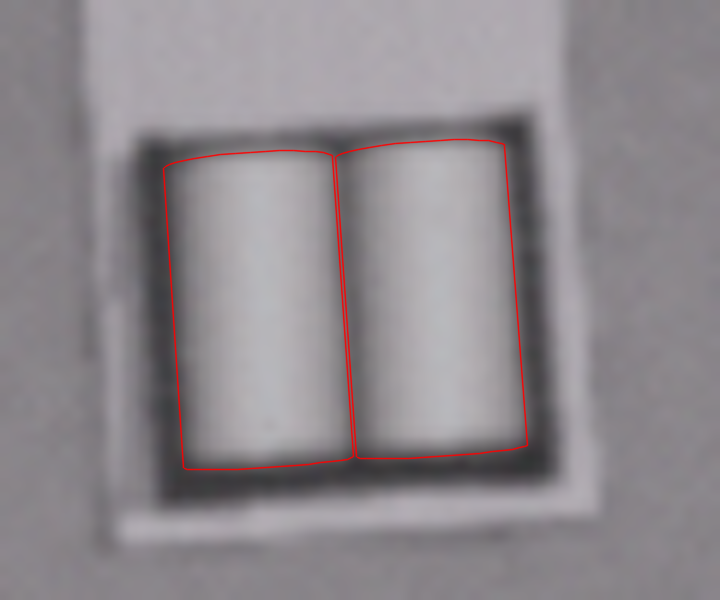

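View pics/o_s.png

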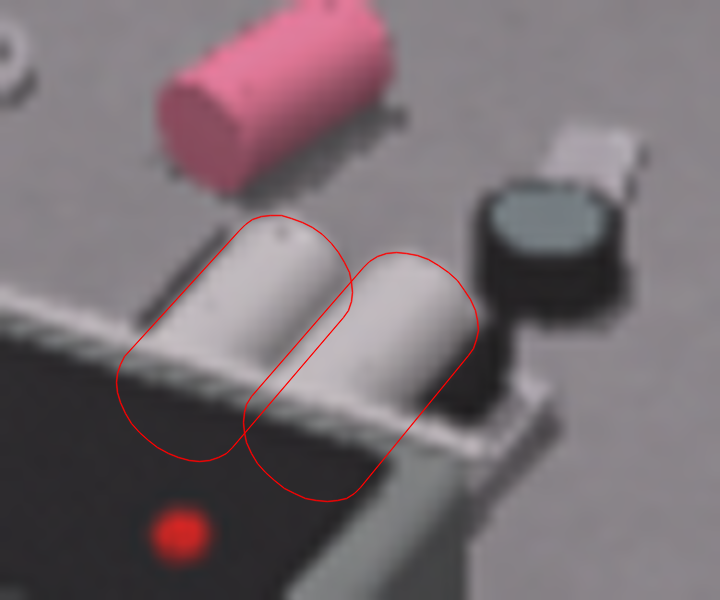

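Run:
```python
from ov import *
from plan import cur
s=imaging.snapshot("scene"); p,R,st=cur(); print(p.round(4),st["time_s"])
a=np.arctan2(R[1,0],R[0,0]); print("yaw",a)
k=10;x0,y0=315,150
im=cv2.resize(s["image"][y0:y0+50,x0:x0+60,::-1],None,fx=k,fy=k,interpolation=cv2.INTER_CUBIC)
for dx,col in((0,(0,0,255)),):
    c=p+R@np.array([dx,0,.009])
    cv2.polylines(im,[np.round((hull(s,c,a)+.5-[x0,y0])*k).astype(int)],True,col,1,cv2.LINE_AA)
cv2.imwrite("pics/held.png",im)
m=models.silhouettes("bar_c","scene")
uv=proj(s,c)
d=min(m,key=lambda d:np.hypot((d["rect"][0]+d["rect"][2])/2-uv[0],(d["rect"][1]+d["rect"][3])/2-uv[1])); print(d["p"],d["rect"],uv)
from cyl import mask
M=cv2.resize(d["pixels"].astype(np.uint8),None,fx=2,fy=2,interpolation=0)
for dx in np.arange(-.012,.0121,.003): print(round(dx,3),[(mask(s,p+R@np.array([dx,0,z]),a)!=M).sum() for z in (.006,.009,.012)])
```

```text
[ 0.4747 -0.0162  0.1481] 9.3
yaw 0.04084134158314033
0.76 [325.1, 164.4, 340.0, 186.5] [334.80813375 173.4077507 ]
-0.012 [np.int64(607), np.int64(535), np.int64(550)]
-0.009 [np.int64(544), np.int64(473), np.int64(504)]
-0.006 [np.int64(479), np.int64(429), np.int64(470)]
-0.003 [np.int64(436), np.int64(408), np.int64(467)]
-0.0 [np.int64(423), np.int64(411), np.int64(468)]
0.003 [np.int64(427), np.int64(413), np.int64(475)]
0.006 [np.int64(430), np.int64(418), np.int64(484)]
0.009 [np.int64(434), np.int64(421), np.int64(496)]
0.012 [np.int64(429), np.int64(433), np.int64(510)]
```

View pics/held.png

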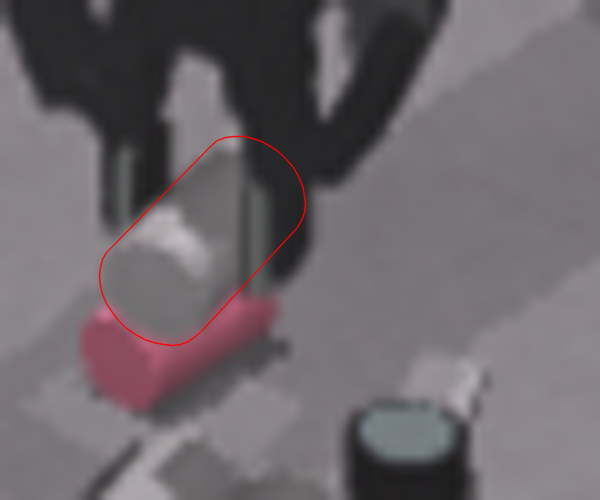

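Emit:
carry_out(series=[0.01,0,0.1,0,0,0,1,0.018,0,0.25,0,0,0,1,0.018,0,0.4,0,0,0,1,0.018,0,0.52,0,0,0,1,0.018,0,0.6,0,0,0,1,0.018,0,0.66,0,0,0,1,0.018,0,0.66,0,0,0,1,0.018,0,0.66,0,0,0,1,0.018,0,0.66,0,0,0,1])

```text
time_s: 10.1
tcp_pos: [0.4772, -0.0157, 0.083]
ee_rot: [[0.999, 0.042, 0.001], [0.042, -0.999, -0.0], [0.001, 0.0, -1.0]]
wrist_force: [-0.3, 0.4, -4.2]
finger_gap: 0.376
```

Run:
```python
from ov import *
from plan import cur
for i in range(3):
    s=imaging.snapshot("scene"); p,R,st=cur(); print(p.round(4),st["time_s"],st["wrist_force"].round(1))
a=np.arctan2(R[1,0],R[0,0]); print("yaw",a)
c=p+R@np.array([0,0,.0087])
ov(s,s["image"],(.4765,-.016),.045,305,160,60,50,12,"pics/near.png",[(c,a,(0,255,0))])
```

```text
[ 0.4773 -0.0157  0.0831] 10.15 [-0.3  0.5 -4. ]
[ 0.4772 -0.0156  0.0831] 10.2 [-0.1  0.5 -3.2]
[ 0.4772 -0.0156  0.0831] 10.25 [ 0.5 -1.  -4.8]
yaw 0.04182012789588923
```

View pics/near.png

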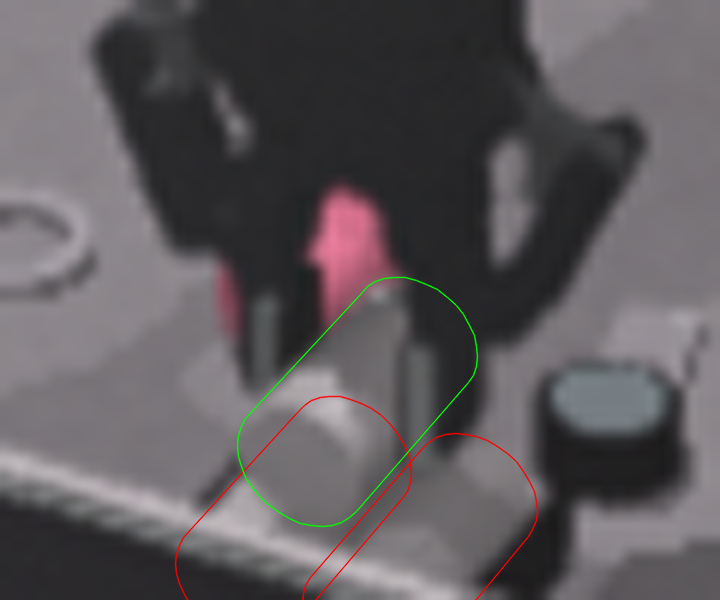

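Emit:
carry_out(series=[0,0,0.02,0,0,0,1,0,0,0.04,0,0,0,1,0,0,0.06,0,0,0,1,0,0,0.08,0,0,0,1,0,0,0.1,0,0,0,1,0,0,0.11,0,0,0,1,0,0,0.11,0,0,0,1,0,0,0.11,0,0,0,1])

```text
time_s: 10.92
tcp_pos: [0.4766, -0.0157, 0.0716]
ee_rot: [[0.999, 0.042, -0.0], [0.042, -0.999, -0.0], [-0.0, 0.0, -1.0]]
wrist_force: [-1.5, -1.0, 0.9]
finger_gap: 0.377
```

Run:
```python
from ov import *
from plan import cur
for i in range(4):
    s=imaging.snapshot("scene"); p,R,st=cur(); print(p.round(4),st["time_s"],st["wrist_force"].round(1),st["ft_torque"].round(2))
a=np.arctan2(R[1,0],R[0,0])
c=p+R@np.array([0,0,.0087])
ov(s,s["image"],(.4765,-.016),.045,305,160,60,50,12,"pics/near2.png",[(c,a,(0,255,0))])
```

```text
[ 0.4767 -0.0157  0.0716] 10.9667 [-2.4 -1.4  0.1] [-0.22  0.43  0.03]
[ 0.4767 -0.0157  0.0716] 11.0167 [-2.9 -1.9  1. ] [-0.27  0.48  0.07]
[ 0.4766 -0.0156  0.0716] 11.0667 [-2.2 -1.3  1.2] [-0.26  0.51  0.04]
[ 0.4766 -0.0156  0.0716] 11.1167 [-2.5 -1.5  2. ] [-0.27  0.46  0.06]
```

View pics/near2.png

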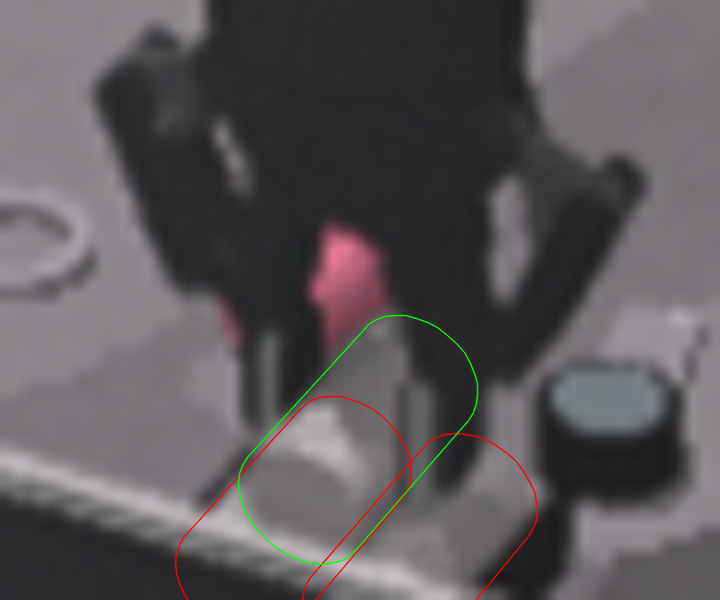

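Emit:
carry_out(series=[0,0,0.003,0,0,0,1,0,0,0.006,0,0,0,1,0,0,0.008,0,0,0,1,0,0,0.008,0,0,0,1])

```text
time_s: 11.45
tcp_pos: [0.4768, -0.016, 0.0714]
ee_rot: [[0.999, 0.042, 0.0], [0.042, -0.999, -0.001], [0.0, 0.001, -1.0]]
wrist_force: [-4.9, -3.1, 8.6]
finger_gap: 0.379
```

Run:
```python
from plan import cur
from h import *
for i in range(3):
    s=imaging.snapshot("scene"); p,R,st=cur(); print(p.round(4),st["time_s"],st["wrist_force"].round(1),st["ft_torque"].round(2))
```

```text
[ 0.4768 -0.016   0.0714] 11.5 [-5.2 -4.1  8.2] [-0.46  1.05  0.07]
[ 0.4768 -0.016   0.0714] 11.55 [-6.4 -2.   8. ] [-0.45  0.98  0.09]
[ 0.4768 -0.016   0.0714] 11.6 [-4.6 -3.4  8.4] [-0.47  0.99  0.06]
```

Emit:
carry_out(series=[-0.005,0.005,0,0,0,0,1,-0.005,0.008,0,0,0,0,1,-0.005,0.008,0,0,0,0,1,-0.005,0.008,0,0,0,0,1])

```text
time_s: 11.93
tcp_pos: [0.4767, -0.0166, 0.0713]
ee_rot: [[0.999, 0.042, 0.001], [0.042, -0.999, -0.001], [0.001, 0.001, -1.0]]
wrist_force: [-3.2, -2.7, 5.3]
finger_gap: 0.382
```

Emit:
carry_out(series=[-0.005,0.01,0.002,0,0,0,1,-0.005,0.015,0.004,0,0,0,1,-0.005,0.015,0.004,0,0,0,1,-0.005,0.015,0.004,0,0,0,1])

```text
time_s: 12.27
tcp_pos: [0.4766, -0.0172, 0.0711]
ee_rot: [[0.999, 0.042, 0.002], [0.042, -0.999, 0.001], [0.002, -0.001, -1.0]]
wrist_force: [-1.8, 2.1, 7.2]
finger_gap: 0.38
```

Emit:
carry_out(series=[0,-0.004,-0.004,0,0,0,1,0,-0.004,-0.006,0,0,0,1,0,-0.004,-0.006,0,0,0,0.6,0,-0.004,-0.006,0,0,0,0.55,0,-0.004,-0.006,0,0,0,0.5,0,-0.004,-0.006,0,0,0,0.5,0,-0.004,-0.006,0,0,0,0.5], newtons=20)

```text
time_s: 12.85
tcp_pos: [0.4755, -0.0174, 0.0706]
ee_rot: [[0.999, 0.042, -0.0], [0.042, -0.999, 0.0], [-0.0, -0.0, -1.0]]
wrist_force: [-0.3, -0.2, -0.2]
finger_gap: 0.5
```

Run:
```python
from ov import *
from plan import cur
for i in range(2):
    s=imaging.snapshot("scene"); p,R,st=cur(); print(p.round(4),st["time_s"],st["wrist_force"].round(1),st["finger_gap"])
ov(s,s["image"],(.4765,-.016),.045,305,160,60,50,12,"pics/rel.png",[(np.array([.4765,-.0165,.062]),.045,(0,255,0))])
```

```text
[ 0.4756 -0.0174  0.0706] 12.9 [-0.5 -0.6 -0. ] 0.49967873978905664
[ 0.4756 -0.0174  0.0706] 12.95 [ 0.3  0.3 -1.4] 0.5007830910164622
```

View pics/rel.png

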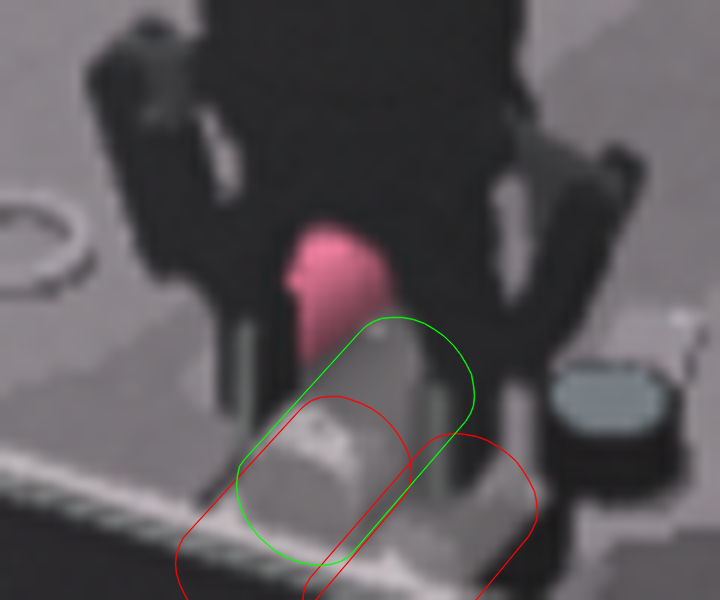

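Emit:
carry_out(series=[0,0,-0.05,0,0,0,0.42,0,0,-0.15,0,0,0,0.42,0,0,-0.3,0,0,0,0.42,0,0,-0.5,0,0,0,0.42,0,0,-0.8,0,0,0,0.42,0,0,-0.9,0,0,0,0.42,0,0,-0.9,0,0,0,0.42])

```text
time_s: 13.53
tcp_pos: [0.4781, -0.0181, 0.1647]
ee_rot: [[0.999, 0.042, 0.008], [0.042, -0.999, -0.002], [0.008, 0.003, -1.0]]
wrist_force: [0.5, -0.3, -0.2]
finger_gap: 0.576
```

Run:
```python
from plan import *
p,R,s=cur(); print(s["time_s"],p)
seg(p,R,[.567,.158,.16],-1.53,2,2)
```

```text
13.5333 [ 0.47813517 -0.01808631  0.16466411]
[0.48, -0.86, 0.02] [0.0, -0.0, 0.0] rows>=2.4
[0.48, -0.86, 0.03] [0.0, -0.0, 0.0] rows>=2.4
end [0.5669 0.1578 0.1599]
```

Run:
```python
from ov import *
t=imaging.snapshot("top");s=imaging.snapshot("scene")
for n,cam,x0,y0 in(("top",t,225,150),("scene",s,345,200)):
  im=cv2.imread(f"pics/{n}0.png")[y0:y0+60,x0:x0+75]
  k=10; im=cv2.resize(im,None,fx=k,fy=k,interpolation=cv2.INTER_CUBIC)
  yaw=.042; st=np.array([.4765+.055*np.cos(yaw),-.016+.055*np.sin(yaw)])
  g=np.array([.566,.162])
  ux=np.array([np.cos(yaw),np.sin(yaw)]);uy=np.array([-np.sin(yaw),np.cos(yaw)])
  for z,col in((.098,(0,255,0)),(.052,(0,255,255))):
    P=[np.r_[g+a*.009*ux+b*.009*uy,z] for a,b in((1,1),(1,-1),(-1,-1),(-1,1))]
    q=np.array([(proj(cam,v)+.5-[x0,y0])*k for v in P]); cv2.polylines(im,[q.astype(int)],True,col,1,cv2.LINE_AA)
  cv2.imwrite(f"pics/g_{n}.png",im)
```

```text
(no output)
```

View pics/g_top.png

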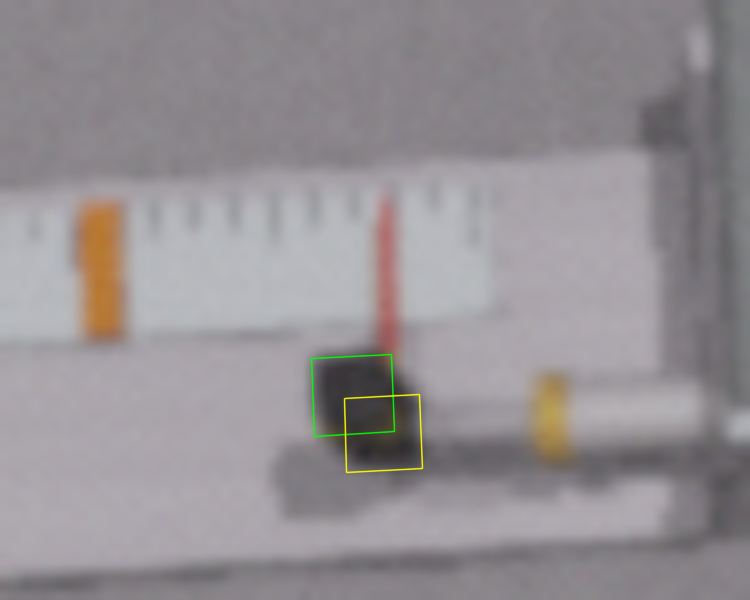

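View pics/g_scene.png

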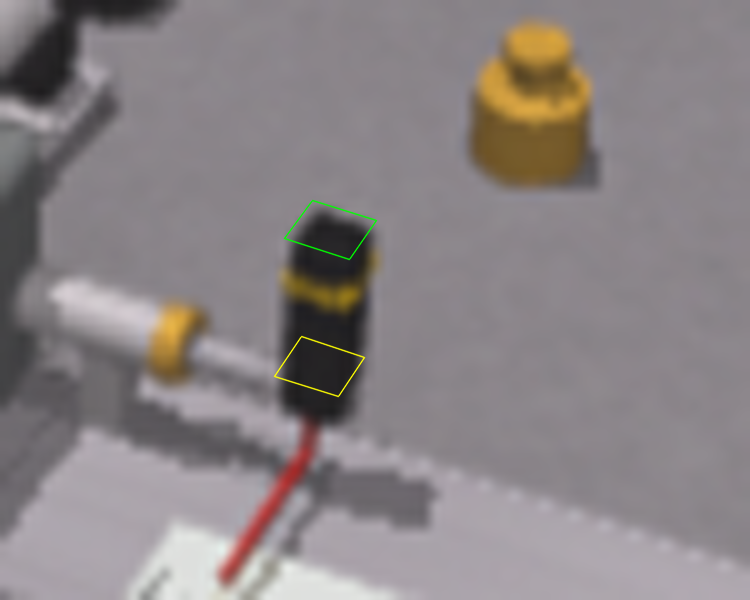

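Emit:
carry_out(series=[0.24,-0.44,0.01,0,0,0,0.3,0.48,-0.88,0.02,0,0,0,0.3,0.48,-0.88,0.02,0,0,0,0.3])

```text
time_s: 13.88
tcp_pos: [0.5198, 0.0756, 0.1567]
ee_rot: [[0.999, 0.043, -0.002], [0.043, -0.999, 0.002], [-0.002, -0.002, -1.0]]
wrist_force: [0.3, -0.1, 0.3]
finger_gap: 0.698
```

Emit:
carry_out(series=[0.24,-0.44,0.01,0,0,0,0.3,0.48,-0.88,0.02,0,0,0,0.3,0.48,-0.88,0.02,0,0,0,0.3,0.48,-0.88,0.02,0,0,0,0.3,0.48,-0.88,0.02,0,0,0,0.3])

```text
time_s: 14.3
tcp_pos: [0.5629, 0.1629, 0.1544]
ee_rot: [[0.999, 0.044, -0.004], [0.044, -0.999, -0.001], [-0.004, 0.001, -1.0]]
wrist_force: [-0.0, -0.5, 0.3]
finger_gap: 0.7
```

Run:
```python
from ov import *
from plan import *
t=imaging.snapshot("top")
for i in range(4):
    s=imaging.snapshot("scene"); p,R,st=cur(); print(p.round(4),st["time_s"])
seg(p,R,[.567,.162,.080],-1.53,1,3)
ov(s,s["image"],(.4765,-.016),.045,310,160,60,50,12,"pics/pyr_s.png",[(np.array([.4765,-.0165,.062]),.045,(0,255,0))])
ov(t,t["image"],(.4765,-.016),.045,300,195,60,50,12,"pics/pyr_t.png",[(np.array([.4765,-.0165,.062]),.045,(0,255,0))])
x0,y0=340,150
cv2.imwrite("pics/ap.png",cv2.resize(s["image"][y0:y0+110,x0:x0+90,::-1],None,fx=5,fy=5,interpolation=cv2.INTER_CUBIC))
```

```text
[0.563  0.1615 0.1552] 14.4
[0.5633 0.1613 0.1557] 14.45
[0.5635 0.1613 0.1561] 14.5
[0.5637 0.1613 0.1564] 14.55
[0.034, -0.006, 0.764] [0.0, 0.0, -0.0] rows>=1.8
end [0.567 0.162 0.08 ]
```

View pics/pyr_s.png

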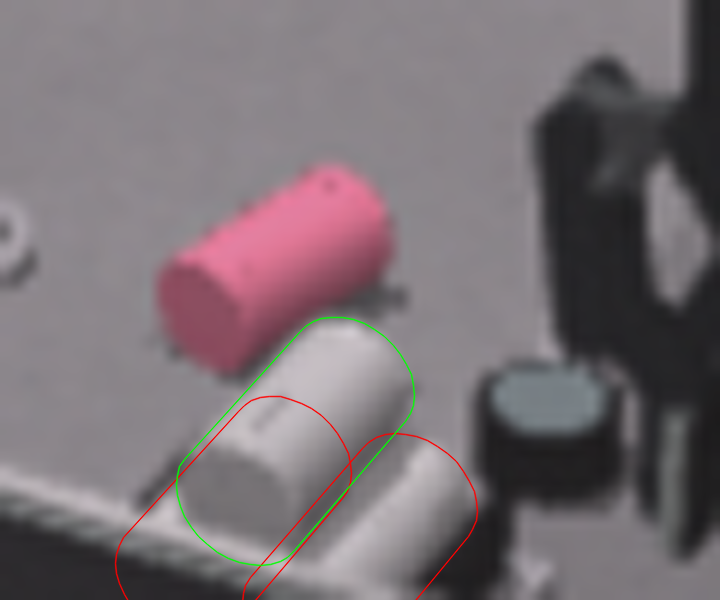

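View pics/pyr_t.png

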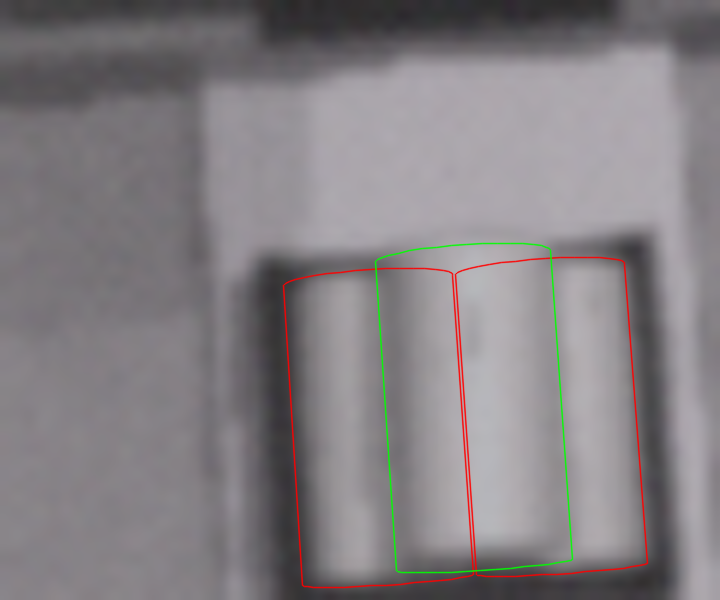

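View pics/ap.png

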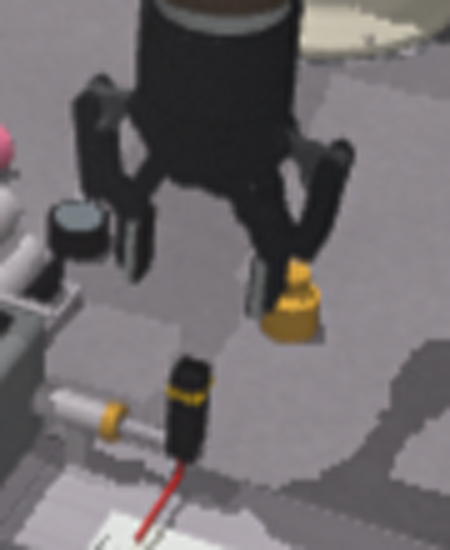

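Run:
```python
from ov import *
from scipy.ndimage import map_coordinates
t=imaging.snapshot("top"); g=t["image"].mean(2)
yaw=.045;u=np.array([np.cos(yaw),np.sin(yaw),0]);n=np.array([-np.sin(yaw),np.cos(yaw),0])
N=np.array([.4765,-.016,0])
d=np.arange(-.044,.0441,.002)
for nm,off,z in(("c",0,.079),("a",.026,.0475),("b",-.026,.0475)):
    v=np.zeros(len(d))
    for e in(-.003,0,.003):
        P=[proj(t,N+(off+e)*n+x*u+[0,0,z]) for x in d]; v+=map_coordinates(g,[[q[1] for q in P],[q[0] for q in P]],order=1)/3
    print(nm,[(int(round(x*1000)),int(k)) for x,k in zip(d,v)])
```

```text
c [(-44, 168), (-42, 150), (-40, 112), (-38, 75), (-36, 59), (-34, 61), (-32, 77), (-30, 105), (-28, 141), (-26, 167), (-24, 178), (-22, 180), (-20, 180), (-18, 180), (-16, 180), (-14, 180), (-12, 180), (-10, 180), (-8, 180), (-6, 179), (-4, 179), (-2, 180), (0, 179), (2, 178), (4, 178), (6, 177), (8, 172), (10, 170), (12, 170), (14, 170), (16, 171), (18, 174), (20, 176), (22, 177), (24, 178), (26, 177), (28, 175), (30, 170), (32, 162), (34, 167), (36, 170), (38, 170), (40, 170), (42, 169), (44, 169)]
a [(-44, 145), (-42, 139), (-40, 111), (-38, 75), (-36, 56), (-34, 58), (-32, 81), (-30, 113), (-28, 140), (-26, 147), (-24, 149), (-22, 149), (-20, 150), (-18, 149), (-16, 146), (-14, 145), (-12, 145), (-10, 146), (-8, 145), (-6, 145), (-4, 145), (-2, 144), (0, 145), (2, 146), (4, 145), (6, 145), (8, 145), (10, 145), (12, 145), (14, 143), (16, 145), (18, 145), (20, 144), (22, 144), (24, 143), (26, 141), (28, 129), (30, 104), (32, 107), (34, 131), (36, 157), (38, 163), (40, 163), (42, 161), (44, 160)]
b [(-44, 163), (-42, 164), (-40, 134), (-38, 92), (-36, 62), (-34, 61), (-32, 86), (-30, 121), (-28, 146), (-26, 159), (-24, 162), (-22, 162), (-20, 162), (-18, 162), (-16, 162), (-14, 162), (-12, 163), (-10, 163), (-8, 164), (-6, 164), (-4, 164), (-2, 165), (0, 166), (2, 166), (4, 167), (6, 167), (8, 166), (10, 166), (12, 167), (14, 168), (16, 167), (18, 165), (20, 161), (22, 161), (24, 164), (26, 161), (28, 146), (30, 118), (32, 112), (34, 143), (36, 163), (38, 170), (40, 172), (42, 171), (44, 171)]
```

Emit:
carry_out(series=[0.03,0,0.2,0,0,0,0.3,0.03,0,0.45,0,0,0,0.3,0.03,0,0.65,0,0,0,0.3,0.03,0,0.77,0,0,0,0.3,0.03,0,0.77,0,0,0,0.3,0.03,0,0.77,0,0,0,0.3])

```text
time_s: 15.1
tcp_pos: [0.567, 0.1623, 0.0797]
ee_rot: [[0.999, 0.041, -0.001], [0.041, -0.999, -0.0], [-0.001, 0.0, -1.0]]
wrist_force: [0.0, 0.6, 0.9]
finger_gap: 0.699
```

Run:
```python
from plan import *
for i in range(3):
    s=imaging.snapshot("scene"); p,R,st=cur(); print(p.round(4),st["time_s"],st["wrist_force"].round(1))
x0,y0=340,150
cv2.imwrite("pics/ap2.png",cv2.resize(s["image"][y0:y0+110,x0:x0+90,::-1],None,fx=5,fy=5,interpolation=cv2.INTER_CUBIC))
```

```text
[0.568  0.1624 0.0808] 15.15 [0.7 0.  0.2]
[0.5684 0.1625 0.0814] 15.2 [-0.6 -0.1  0.2]
[0.5685 0.1626 0.0816] 15.25 [0.7 0.4 0.2]
```

View pics/ap2.png

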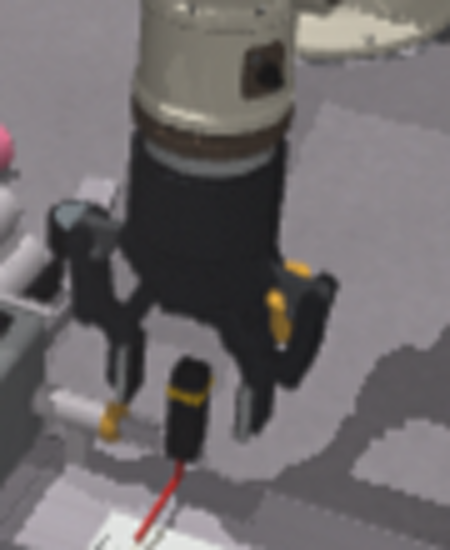

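Emit:
carry_out(series=[0,0,0,0,0,0,1,0,0,0,0,0,0,1,0,0,0,0,0,0,1,0,0,0,0,0,0,1,0,0,0,0,0,0,1,0,0,0,0,0,0,1,0,0,0,0,0,0,1], newtons=60)

```text
time_s: 15.83
tcp_pos: [0.5675, 0.1625, 0.0803]
ee_rot: [[0.999, 0.042, 0.001], [0.042, -0.999, -0.0], [0.001, 0.0, -1.0]]
wrist_force: [-1.8, -3.0, 5.7]
finger_gap: 0.204
```

Run:
```python
from plan import *
for i in range(2):
    s=imaging.snapshot("scene"); p,R,st=cur(); print(p.round(4),st["time_s"],st["wrist_force"].round(1),st["finger_gap"])
t=imaging.snapshot("top")
x0,y0=340,170
cv2.imwrite("pics/gr.png",cv2.resize(s["image"][y0:y0+110,x0:x0+100,::-1],None,fx=5,fy=5,interpolation=cv2.INTER_CUBIC))
x0,y0=200,140
cv2.imwrite("pics/gr_t.png",cv2.resize(t["image"][y0:y0+80,x0:x0+110,::-1],None,fx=6,fy=6,interpolation=cv2.INTER_CUBIC))
```

```text
[0.5675 0.1625 0.0804] 15.8833 [-2.2 -2.1  6.4] 0.2007245719223832
[0.5675 0.1625 0.0803] 15.9333 [-2.9 -1.   5.3] 0.20337977847598687
```

View pics/gr.png

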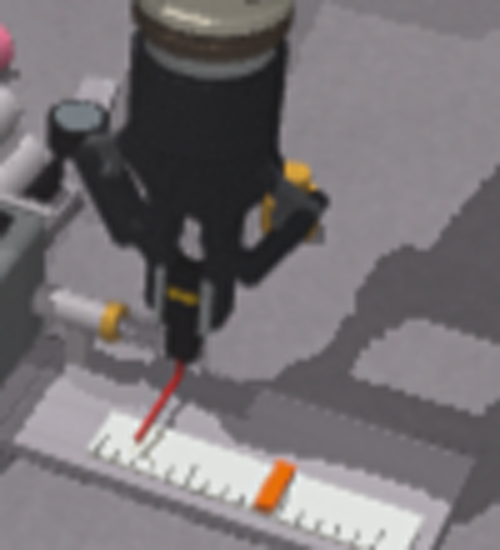

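View pics/gr_t.png

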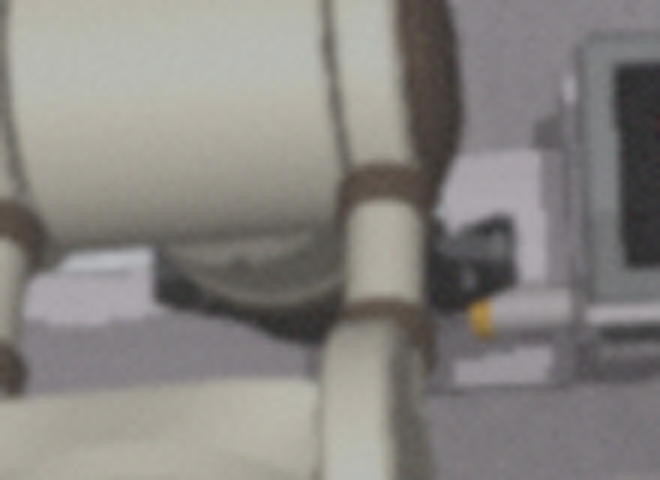

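Run:
```python
from plan import *
t=imaging.snapshot("top");s=imaging.snapshot("scene");p,R,st=cur()
def orange(im,x0,y0,x1,y1):
    hsv=cv2.cvtColor(im,cv2.COLOR_RGB2HSV); m=cv2.inRange(hsv,(8,150,120),(22,255,255)); k=np.zeros_like(m);k[y0:y1,x0:x1]=m[y0:y1,x0:x1]; M=cv2.moments(k,True); return M["m10"]/M["m00"],M["m01"]/M["m00"],M["m00"]
ti=cv2.imread("pics/top0.png")[:,:,::-1].copy()
a=orange(ti,225,165,245,190); b=orange(s["image"],385,255,405,280); print(a,b)
m1=ray(t,(a[1],a[0]),.0135);m2=ray(s,(b[1],b[0]),.0135); print(m1,m2)
yaw=.042;n=np.array([-np.sin(yaw),np.cos(yaw),0])
for m in(m1,m2): print("pull",(m-p)@n)
g=np.array([.5675,.1625]);print(p)
# pointer tip scene
for m in models.pinpoint("pointer","scene")[:2]: print(m)
pt=p+R@np.array([.058,0,0]); 
for z in(.015,.02,.025,.03,.04): print(z,proj(s,[pt[0],pt[1],z]))
print("orange-tip px", 340+137/5-.4,170+440/5-.4)
```

```text
(234.56, 176.68, 25.0) (394.5945945945946, 266.72972972972974, 37.0)
[0.61574094 0.23836062 0.0135    ] [0.60921154 0.23595668 0.0135    ]
pull 0.07376545239659602
pull 0.07163779403379227
[0.56751007 0.16250317 0.08034685]
{'position': [256.2, 366.1], 'p': 0.77}
0.015 [366.73598082 260.45594818]
0.02 [366.83021606 259.02895362]
0.025 [366.92491356 257.59495925]
0.03 [367.02007671 256.15391344]
0.04 [367.21181381 253.25045842]
orange-tip px 367.0 257.6
```

Emit:
carry_out(series=[0,-0.06,0,0,0,0,1,0,-0.13,0,0,0,0,1,0,-0.21,0,0,0,0,1,0,-0.29,0,0,0,0,1,0,-0.37,0,0,0,0,1,0,-0.45,0,0,0,0,1,0,-0.53,0,0,0,0,1,0,-0.6,0,0,0,0,1,0,-0.66,0,0,0,0,1,0,-0.7,0,0,0,0,1])

```text
time_s: 16.97
tcp_pos: [0.5645, 0.2308, 0.0803]
ee_rot: [[0.999, 0.042, -0.001], [0.042, -0.999, -0.004], [-0.001, 0.004, -1.0]]
wrist_force: [-3.5, -11.5, 7.8]
finger_gap: 0.199
```

Emit:
carry_out(series=[0,0,0,0,0,0,1,0,0,0,0,0,0,1,0,0,0,0,0,0,1,0,0,0,0,0,0,1])

```text
time_s: 17.3
tcp_pos: [0.5645, 0.2303, 0.0803]
ee_rot: [[0.999, 0.042, -0.001], [0.042, -0.999, -0.004], [-0.001, 0.004, -1.0]]
wrist_force: [-3.9, -10.8, 7.8]
finger_gap: 0.204
```

Run:
```python
from plan import *
for i in range(3):
    s=imaging.snapshot("scene"); p,R,st=cur(); print(p.round(4),st["time_s"],st["wrist_force"].round(1),st["finger_gap"])
g=np.array([.5675,.1625,0]);yaw=.042;n=np.array([-np.sin(yaw),np.cos(yaw),0]);print("pulled",(p-g)@n)
x0,y0=350,210
cv2.imwrite("pics/pull.png",cv2.resize(s["image"][y0:y0+75,x0:x0+100,::-1],None,fx=8,fy=8,interpolation=cv2.INTER_CUBIC))
```

```text
[0.5645 0.2303 0.0804] 17.35 [ -3.  -10.6   8.3] 0.2011842519311137
[0.5645 0.2303 0.0803] 17.4 [ -2.9 -10.9   8. ] 0.20067338175583924
[0.5645 0.2303 0.0803] 17.45 [ -3.7 -11.    7.8] 0.20427455111362877
pulled 0.06785038271813985
```

View pics/pull.png

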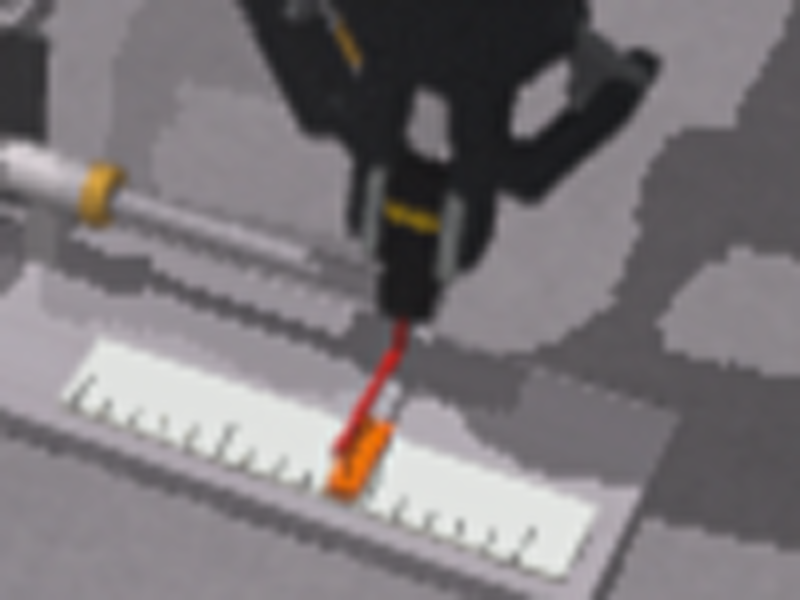

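Run:
```python
from plan import *
t=imaging.snapshot("top");s=imaging.snapshot("scene")
ti=cv2.imread("pics/top0.png")[:,:,::-1].copy(); si=cv2.imread("pics/scene0.png")[:,:,::-1].copy()
yaw=.042;n=np.array([-np.sin(yaw),np.cos(yaw),0])
def red(im,x0,y0,x1,y1):
    f=im.astype(float); m=(f[...,0]-f[...,1]>50)&(abs(f[...,1]-f[...,2])<40)
    return [(r,round(float(np.average(np.where(m[r,x0:x1])[0]+x0,weights=(f[r,x0:x1,0]-f[r,x0:x1,1])[m[r,x0:x1]])),2)) for r in range(y0,y1) if m[r,x0:x1].any()]
a=red(ti,255,160,270,190);print(a); 
m1=ray(t,(176.68,234.56),.0135)
for z in(.018,.022,.026,.03):
    q=ray(t,(a[0][0],a[0][1]),z); print(z,q,"dist",(m1-q)@n)
b=red(si,360,240,385,262);print(b)
tip=tri(t,(a[0][0]-.3,a[0][1]),s,(b[-1][0],b[-1][1]));print("tri",tip)
c=red(s["image"],385,245,405,272);print("now",c)
```

```text
[(171, 263.0), (172, 263.0), (173, 263.0), (174, 263.0), (175, 263.0), (176, 263.0), (177, 263.0), (178, 263.0), (179, 263.0), (180, 263.0), (181, 263.0), (182, 263.0), (183, 263.0), (184, 263.0)]
0.018 [0.62800729 0.16702926 0.018     ] dist 0.07178348690565962
0.022 [0.62699589 0.16643368 0.022     ] dist 0.07233607007490626
0.026 [0.62598449 0.16583811 0.026     ] dist 0.07288865324415289
0.03 [0.62497309 0.16524253 0.03      ] dist 0.07344123641339953
[(243, 375.0), (244, 375.0), (245, 374.66), (246, 374.4), (247, 373.55), (248, 372.67), (249, 372.4), (250, 371.56), (251, 370.68), (252, 370.4), (253, 369.56), (254, 369.0), (255, 368.43), (256, 367.59), (257, 367.0)]
tri [0.62627724 0.16548255 0.02797152]
now [(251, 399.5), (252, 399.48), (253, 399.0), (254, 398.51), (255, 398.05), (256, 397.47), (257, 396.63), (258, 396.36), (259, 395.57), (260, 395.04), (261, 394.5), (262, 394.82), (263, 393.53), (264, 394.19), (265, 392.49), (266, 393.82), (267, 392.0), (268, 396.0), (270, 395.0), (271, 392.76)]
```

Emit:
carry_out(series=[0,-0.02,0,0,0,0,1,0,-0.035,0,0,0,0,1,0,-0.046,0,0,0,0,1,0,-0.046,0,0,0,0,1,0,-0.046,0,0,0,0,1,0,-0.046,0,0,0,0,1])

```text
time_s: 18.05
tcp_pos: [0.5643, 0.2348, 0.0804]
ee_rot: [[0.999, 0.042, -0.001], [0.042, -0.999, -0.004], [-0.001, 0.004, -1.0]]
wrist_force: [-3.8, -12.1, 8.6]
finger_gap: 0.208
```

Run:
```python
from ov import *
from plan import *
for i in range(2):
    s=imaging.snapshot("scene"); p,R,st=cur(); print(p.round(4),st["time_s"],st["wrist_force"].round(1),st["finger_gap"],st["qvel"].round(3))
t=imaging.snapshot("top")
g=np.array([.5675,.1625,0]);yaw=.042;n=np.array([-np.sin(yaw),np.cos(yaw),0]);print("pulled",(p-g)@n)
x0,y0=370,240
im=cv2.resize(s["image"][y0:y0+40,x0:x0+50,::-1],None,fx=15,fy=15,interpolation=cv2.INTER_CUBIC)
tip=np.array([.6263,.1655,.027])+n*((p-g)@n)
for z,col in((.027,(255,0,0)),(.0135,(0,255,0))):
    q=(proj(s,[tip[0],tip[1],z])+.5-[x0,y0])*15; cv2.circle(im,tuple(q.astype(int)),4,col,-1)
cv2.imwrite("pics/pull2.png",im)
ov(s,s["image"],(.4765,-.016),.045,310,160,60,50,12,"pics/pyr_s2.png",[(np.array([.4765,-.0165,.062]),.045,(0,255,0))])
cv2.imwrite("pics/top_end.png",t["image"][:,:,::-1])
cv2.imwrite("pics/scene_end.png",s["image"][:,:,::-1])
```

```text
[0.5643 0.2348 0.0803] 18.1 [ -3.3 -11.4   8.6] 0.20268219406263616 [-0.001  0.001 -0.    -0.001  0.001 -0.003]
[0.5643 0.2348 0.0803] 18.15 [ -3.5 -11.    8.1] 0.201704031161558 [-0.    -0.    -0.     0.001 -0.001 -0.   ]
pulled 0.07234576974804097
```

View pics/pull2.png

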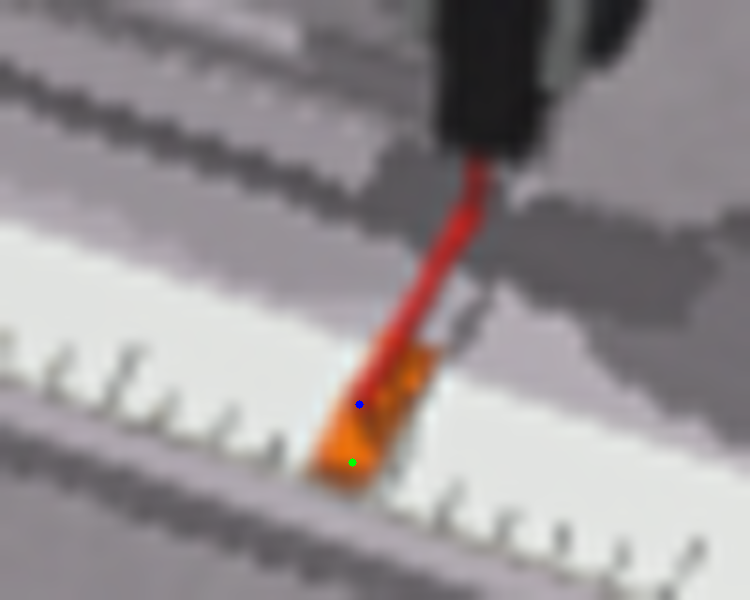

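View pics/pyr_s2.png

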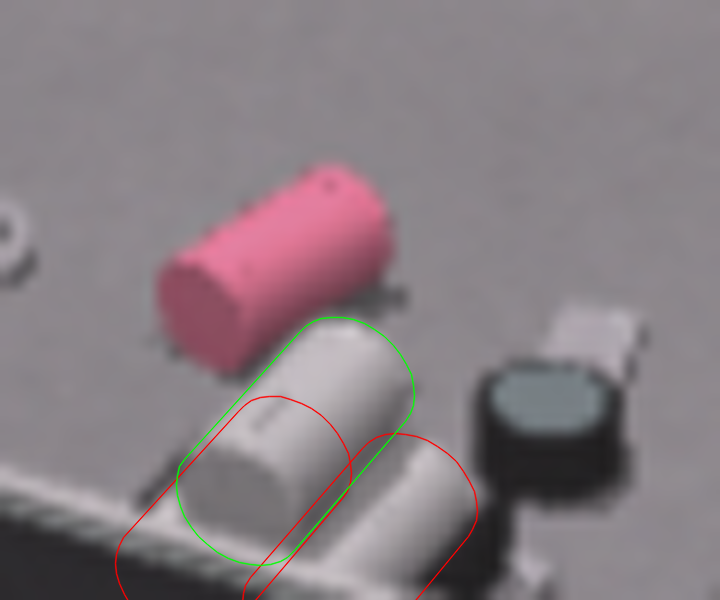

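View pics/top_end.png

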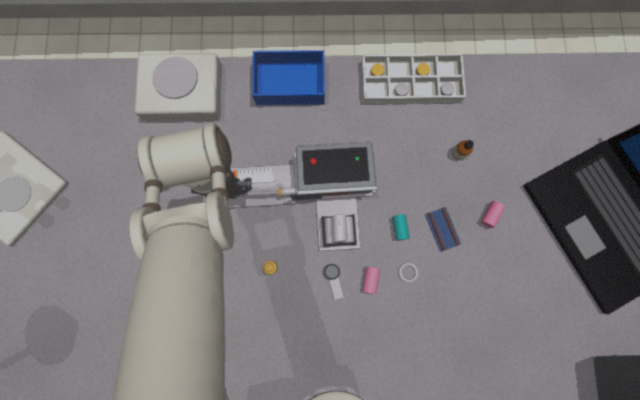

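View pics/scene_end.png

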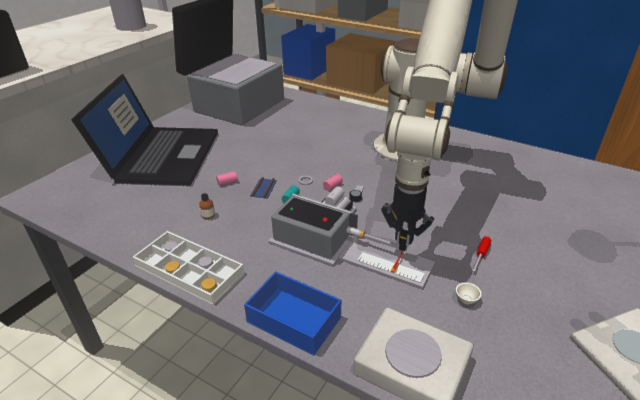

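Run:
```python
from station import manip
print(manip.finish_job())
```

```text
the job is handed in; nothing more can be done
None
```

I set the third silver bar into the gap on top of the two bars in the nest and let go. I then pulled the shutter rod out until the red pointer stood over the orange mark. I handed the job in at about 18 s, still holding the grip there; it returned no verdict.

- **Bar:** I lowered it until it touched, then eased it sideways until it sat in the groove before opening the fingers. It was still in place in the last pictures from both cameras. From the top camera its far end looks about 1.5 mm further toward the housing than the other two.
- **Pointer:** The grip moved out 72.3 mm, and my three estimates of the needed distance were 71.6, 72.9 and 73.8 mm. In the scene picture the point below the pointer tip falls near the middle of the 10 mm strip. By then the arm blocked the top view of the mark, so this last check rests on one camera.
- **Hold:** The arm was still, with about 11 N on the wrist along the rod.
- **Bystanders:** I saw no bystander or look-alike displaced in the last pictures; I did not measure them.

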